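Put the cabin's handsets on their sloped charger for the night

ROBOT

A 7-joint arm with a two-finger parallel gripper is mounted at the origin on the work surface. World frame = base frame: x ahead of the robot, y to its left, z up, the work surface at z = 0. Lengths are in mm, angles in degrees, forces in N, time in s.
With the tool pointing down it reaches from about 425 to 875 mm from the base axis. Payload 4.7 kg.
Tool frame: the origin (TCP) lies at the very end of the fingers, on their centre line; the grasp point (between the pads) lies 19 mm behind it (r.grip_point_offset is the distance from the TCP to the grasp point, in mm); z points along the fingers, y is the line along which they close (so a half turn about z gives the same grasp; the last joint's range is limited). The gripper opens to 85 mm and grips with 20 to 120 N. Pads are 22 mm wide; open, the fingers measure 114 mm over their backs; the gripper's body (76 mm by 85 mm) begins 54 mm behind the grasp point. The pads swing forward as they close: fully open they stand 13 mm farther back than shut.
Start: joints at [-65.541, 18.392, -4.016, 83.108, 1.295, 78.541, -3.26], TCP at [260.792, 595.409, 231.349] pointing down, gripper open.
Joint ranges: [-163.93, 163.93], [-17.29, 119.83], [-79.2, 71.16], [3.27, 140.29], [-89.18, 269.18], [5.43, 117.66], [-154.24, 154.24]. Speed limits (degrees/s): [147.25, 147.25, 180, 180, 180, 180, 180].

INTERFACE

Orientations are given as [roll, pitch, yaw] about the fixed x, y, z axes, in that order (R = Rz(yaw) Ry(pitch) Rx(roll)).
In Python, from station import r, grab_frame gives the robot as it stands.
- The arm moves only by the shell command python3 -m pendant 'ROWS' [FORCE]. ROWS is JSON, a list of rows, each an object of numbers: "hand": the opening in per cent of the stroke, from 0 (shut) to 100 (fully open); "x", "y", "z": the shift along the tool's x, y, z in cm; "turn": the turn about the tool's z in rad. A call has 1 to 5 rows; each row is the pose to reach, as a shift and turn from the pose commanded when the call began, along the tool's axes at that moment; what a row does not reach only later rows make up. A row lasts 1/10 s, in which the tool goes at most 50 mm and 8.59 degrees, less where a joint would pass 70% of its speed; a pose out of reach is approached as far as the arm can. A call with a gripper value outside its range is refused whole. The fingers move at their own pace and stop on an object; FORCE is the grip in N (left out, the last holds). Time passes only in rows, so rows that repeat a pose let the fingers close. It gives the time, the measured TCP pose, the force, the opening and the grip force at its end, in the units of the state.
- r.get_obs(): the state, without advancing time (a new reading comes with each control period).
- grab_frame(name): name is "scene" or "side" or "wrist"; returns a dict with "frame" (384x512x3 uint8, red, green, blue), "K" (3x3 intrinsics, pixels), "eye" and "rotation" of the camera in the world. Camera axes: x right, y down, z forward; pixel columns grow to the right and rows downward; lengths in mm; the calibration is good to about 2 mm. A picture is of the moment at which its call begins. There is no depth.
- r.finish_job(): hands the job in; it is judged then, once.
The state is a dict: "t": time; "joint_pos": joint angles; "joint_velocities": joint speeds; "joint_efforts": joint torques, N m; "tool_pos": TCP position; "orientation": TCP orientation; "force": force on the tool from outside, world axes, zero at the start; "moment": the same for the moment, N m; "width": finger opening in mm; "finger_force": force on a finger pad.
Only numpy, scipy, OpenCV 4.12 (cv2) and the standard library are available. Lean on these libraries where they do the work, as an engineer would, in place of code of your own. Each camera call takes 0.05 s, during which the arm holds its last target. There are 200 camera calls.

TASK

First switch the bedside charger off by turning its dial to the white mark; then, with it off, put the orange earbud case and the green tin that were left on the sloped stand into the grey basket and lay every handset on the stand, one to a pad: button face up, brass-contact foot down and resting against the lip, lying flat on the slope, straight and central on its pad. When all of them are seated, turn the dial to the green mark so that they charge. Leave the other things on the table where they are.

Things in the scene. Friction and masses are not known exactly. Their poses are not given: they have to be found in the camera images.
- dial (a joint): Three-way detented selector of the charger, a black bar knob (bar 44 mm long, 14 mm wide, 40 mm high, on a disc 50 mm across and 8 mm high) on top of the white control box, turning about a vertical axis. Value in rad, growing clockwise seen from above: -0.7 = white mark (off), 0 = yellow mark (standby), +0.7 = green mark (charge); end stops at -0.8 and 0.8. It clicks into the nearest of the three with about 0.05 N m and stays there.
- dial_grip (a point): On the dial's axis, 33 mm above the dial's underside and 64 mm above the table: the height to grip the bar, whose top is 14 mm above this point and whose lower edge is 26 mm below it. The x axis of this point runs along the bar to the end with the white pointer line (it turns with the dial).
- dialbox: White control box, 130 x 110 x 30 mm (x, y, z), fixed to the table; origin at the centre of its underside. Seen from the dial's axis the yellow mark lies along the box's +x, the white mark 0.7 rad to the left (towards +y) and the green mark 0.7 rad to the right, each 42 mm from the axis.
- stand: Sloped charging stand, aluminium plate with black edges, fixed; 324 mm wide (y), the plate 170 mm long, rising at 0.44 rad (25 degrees) to the stand's own +x (away from the robot), highest edge about 105 mm above the table. Along its low front edge runs a lip that stands 10 mm out of the plate; at both sides low cheeks stand 8 mm out of it. Origin on the table, under the inner foot of the lip, at mid width.
- basket: Grey woven basket, open on top, fixed; 170 x 150 x 80 mm outside, walls 5 mm, floor 5 mm; origin at the centre of its underside.
- earcase: Orange earbud case with a dark seam, 60 x 46 x 26 mm (x, y, z), rounded, 60 g, lying on the stand's slope at the start; origin at the centre of its underside, z out of its top.
- minttin: Green tin with a yellow patch on its lid, 60 x 44 x 20 mm (x, y, z), 70 g, lying on the stand's slope at the start; origin at the centre of its underside, z out of its top.
- bay1: Charging place 1 of 4 on the stand (1 is the leftmost, at +y; they are 70 mm apart): a dark pad 50 x 150 mm with a brass contact strip at its foot. Origin on the surface of the slope at the pad's middle line, at the inner face of the lip; x points up the slope, y to the left across it, z out of the slope. A handset seated here has its origin at about x = 75 mm, y = 0, z = 0 and its axes parallel to these.
- bay2: Charging place 2 of 4 on the stand (1 is the leftmost, at +y; they are 70 mm apart): a dark pad 50 x 150 mm with a brass contact strip at its foot. Origin on the surface of the slope at the pad's middle line, at the inner face of the lip; x points up the slope, y to the left across it, z out of the slope. A handset seated here has its origin at about x = 75 mm, y = 0, z = 0 and its axes parallel to these.
- bay3: Charging place 3 of 4 on the stand (1 is the leftmost, at +y; they are 70 mm apart): a dark pad 50 x 150 mm with a brass contact strip at its foot. Origin on the surface of the slope at the pad's middle line, at the inner face of the lip; x points up the slope, y to the left across it, z out of the slope. A handset seated here has its origin at about x = 75 mm, y = 0, z = 0 and its axes parallel to these.
- bay4: Charging place 4 of 4 on the stand (1 is the leftmost, at +y; they are 70 mm apart): a dark pad 50 x 150 mm with a brass contact strip at its foot. Origin on the surface of the slope at the pad's middle line, at the inner face of the lip; x points up the slope, y to the left across it, z out of the slope. A handset seated here has its origin at about x = 75 mm, y = 0, z = 0 and its axes parallel to these.
- handset1: Remote handset, black, 150 x 40 x 22 mm (x, y, z), 120 g or so, may be absent; origin at the centre of its underside, z out of its button face, x towards its head. The head end has a round red power button; the foot end has brass contacts on its end face and the number keys next to it. Starts lying flat on the table, buttons up.
- handset2: Remote handset, off-white, 150 x 40 x 22 mm (x, y, z), 120 g or so, may be absent; origin at the centre of its underside, z out of its button face, x towards its head. The head end has a round red power button; the foot end has brass contacts on its end face and the number keys next to it. Starts lying flat on the table, buttons up.
- handset3: Remote handset, mid-grey, 150 x 40 x 22 mm (x, y, z), 120 g or so, may be absent; origin at the centre of its underside, z out of its button face, x towards its head. The head end has a round red power button; the foot end has brass contacts on its end face and the number keys next to it. Starts lying flat on the table, buttons up.
- handset4: Remote handset, dark blue, 150 x 40 x 22 mm (x, y, z), 120 g or so, may be absent; origin at the centre of its underside, z out of its button face, x towards its head. The head end has a round red power button; the foot end has brass contacts on its end face and the number keys next to it. Starts lying flat on the table, buttons up.
- glassescase: Brown spectacle case, 160 x 60 x 42 mm; origin at the centre of its underside. A bystander, to be left alone.
- paperback: Paperback with a teal cover, 175 x 110 x 20 mm; origin at the centre of its underside. A bystander, to be left alone.
- tumbler: Blue ceramic cup, 72 mm across, 100 mm high; origin at the centre of its underside. A bystander, to be left alone.
- handcream: White jar of hand cream, 44 mm across, 60 mm high; origin at the centre of its underside. A bystander, to be left alone.
- cardbox: Red box of cards, 90 x 62 x 18 mm; origin at the centre of its underside. A bystander, to be left alone.
Not all that is in view belongs to the job. What is shaped like the handset1 but turquoise is not meant.

How it is judged (in metres and radians):
On the way, in this order (a step that is already met when the one before it is completed fails the run):
1. the dial is turned to the white mark (off) (value of joint dial between -0.85 and -0.58 rad), for 0.3 s.
2. with the dial off, the earbud case and the tin are in the basket and every handset is seated on a pad of the stand (all of step 1 and x of earcase in the frame of basket between -0.08 and 0.08 m and y of earcase in the frame of basket between -0.07 and 0.07 m and z of earcase in the frame of basket between 0 and 0.07 m and x of minttin in the frame of basket between -0.08 and 0.08 m and y of minttin in the frame of basket between -0.07 and 0.07 m and z of minttin in the frame of basket between 0 and 0.07 m and x of handset1 in the frame of bay1 between 0.068 and 0.086 m and z of handset1 in the frame of bay1 between -0.004 and 0.004 m and angle between each of handset1, handset2, handset3, handset4's own x axis and vertical below 1.3 rad and angle between each of handset1, handset2, handset3, handset4's own z axis and vertical below 0.6 rad and angle between the x axis of each of handset1, handset2, handset3, handset4 and the x axis of bay1, either way round below 0.15 rad and angle between the z axis of each of handset1, handset2, handset3, handset4 and the z axis of bay1, either way round below 0.1 rad and (y of handset1 in the frame of bay1 between -0.012 and 0.012 m or y of handset1 in the frame of bay2 between -0.012 and 0.012 m or y of handset1 in the frame of bay3 between -0.012 and 0.012 m or y of handset1 in the frame of bay4 between -0.012 and 0.012 m) and x of handset2 in the frame of bay1 between 0.068 and 0.086 m and z of handset2 in the frame of bay1 between -0.004 and 0.004 m and (y of handset2 in the frame of bay1 between -0.012 and 0.012 m or y of handset2 in the frame of bay2 between -0.012 and 0.012 m or y of handset2 in the frame of bay3 between -0.012 and 0.012 m or y of handset2 in the frame of bay4 between -0.012 and 0.012 m) and x of handset3 in the frame of bay1 between 0.068 and 0.086 m and z of handset3 in the frame of bay1 between -0.004 and 0.004 m and (y of handset3 in the frame of bay1 between -0.012 and 0.012 m or y of handset3 in the frame of bay2 between -0.012 and 0.012 m or y of handset3 in the frame of bay3 between -0.012 and 0.012 m or y of handset3 in the frame of bay4 between -0.012 and 0.012 m) and x of handset4 in the frame of bay1 between 0.068 and 0.086 m and z of handset4 in the frame of bay1 between -0.004 and 0.004 m and (y of handset4 in the frame of bay1 between -0.012 and 0.012 m or y of handset4 in the frame of bay2 between -0.012 and 0.012 m or y of handset4 in the frame of bay3 between -0.012 and 0.012 m or y of handset4 in the frame of bay4 between -0.012 and 0.012 m)), for 0.3 s.
3. the dial is turned to the green mark (charge) (value of joint dial between 0.58 and 0.85 rad), for 0.3 s.
At the end, for the whole second after the job is handed in: Dial at green (within 0.12 rad); case and tin in the basket; every handset present at rest on a pad: buttons up, foot within about 11 mm of the lip, within 12 mm of the middle line, within 0.15 rad of straight, flat on the slope (0.1 rad, 4 mm) (all of step 3 and x of earcase in the frame of basket between -0.08 and 0.08 m and y of earcase in the frame of basket between -0.07 and 0.07 m and z of earcase in the frame of basket between 0 and 0.07 m and x of minttin in the frame of basket between -0.08 and 0.08 m and y of minttin in the frame of basket between -0.07 and 0.07 m and z of minttin in the frame of basket between 0 and 0.07 m and x of handset1 in the frame of bay1 between 0.068 and 0.086 m and z of handset1 in the frame of bay1 between -0.004 and 0.004 m and angle between each of handset1, handset2, handset3, handset4's own x axis and vertical below 1.3 rad and angle between each of handset1, handset2, handset3, handset4's own z axis and vertical below 0.6 rad and angle between the x axis of each of handset1, handset2, handset3, handset4 and the x axis of bay1, either way round below 0.15 rad and angle between the z axis of each of handset1, handset2, handset3, handset4 and the z axis of bay1, either way round below 0.1 rad and (y of handset1 in the frame of bay1 between -0.012 and 0.012 m or y of handset1 in the frame of bay2 between -0.012 and 0.012 m or y of handset1 in the frame of bay3 between -0.012 and 0.012 m or y of handset1 in the frame of bay4 between -0.012 and 0.012 m) and x of handset2 in the frame of bay1 between 0.068 and 0.086 m and z of handset2 in the frame of bay1 between -0.004 and 0.004 m and (y of handset2 in the frame of bay1 between -0.012 and 0.012 m or y of handset2 in the frame of bay2 between -0.012 and 0.012 m or y of handset2 in the frame of bay3 between -0.012 and 0.012 m or y of handset2 in the frame of bay4 between -0.012 and 0.012 m) and x of handset3 in the frame of bay1 between 0.068 and 0.086 m and z of handset3 in the frame of bay1 between -0.004 and 0.004 m and (y of handset3 in the frame of bay1 between -0.012 and 0.012 m or y of handset3 in the frame of bay2 between -0.012 and 0.012 m or y of handset3 in the frame of bay3 between -0.012 and 0.012 m or y of handset3 in the frame of bay4 between -0.012 and 0.012 m) and x of handset4 in the frame of bay1 between 0.068 and 0.086 m and z of handset4 in the frame of bay1 between -0.004 and 0.004 m and (y of handset4 in the frame of bay1 between -0.012 and 0.012 m or y of handset4 in the frame of bay2 between -0.012 and 0.012 m or y of handset4 in the frame of bay3 between -0.012 and 0.012 m or y of handset4 in the frame of bay4 between -0.012 and 0.012 m) and linear speed of each of handset1, handset2, handset3, handset4, earcase, minttin below 0.02 m/s); the robot touches nothing.
It fails at once if a bystander is pushed more than 4 cm (distance of any of glassescase, paperback, tumbler, handcream, cardbox from where it was at the start of the episode above 0.04 m).
It fails at once if a bystander is tipped over (angle between any of glassescase, paperback, tumbler, handcream, cardbox's own z axis and vertical above 0.6 rad).
Of handset1, handset2, handset3, handset4 only 3 to 4 are there at a start; the rules pass over those that are not, and their reading is None.
At some moment in a run one of handset1, handset2, handset3, handset4 may be knocked a few centimetres aside while the robot is not near it.
Once in a run the grip may slacken for a moment while it holds something.
It also fails if it takes over 208 s, if anything falls off the work surface, if the arm or the gripper's body presses on something with over 40 N, if the wrist force passes 120 N, or if a joint passes its speed limit or range.

## Working session

There is one attempt and no reset: what is moved stays moved. The work goes in short steps, Python scripts to look and compute and a shell command to move; the robot and the scene stay as the last step left them, time stands still between calls to the robot, and variables do not carry over. Pictures are saved under pics/ and viewed, at most 18 in all, crops included, and the job is handed in when it is done.

```bash
ls; mkdir -p pics
cat > h.py <<'E'
import cv2,numpy as np
from station import r,grab_frame
from scipy.spatial.transform import Rotation as Ro
def cam(n):
    f=grab_frame(n); return f['frame'],np.array(f['K']),np.array(f['eye'],float),np.array(f['rotation'],float)
def ray(c,uv):
    _,K,e,R=c; d=R@np.linalg.inv(K)@np.array([uv[0],uv[1],1.]); return e,d/np.linalg.norm(d)
def plane(c,uv,z):
    e,d=ray(c,uv); return e+d*(z-e[2])/d[2]
def tri(c1,u1,c2,u2):
    e1,d1=ray(c1,u1);e2,d2=ray(c2,u2)
    s=np.linalg.lstsq(np.c_[d1,-d2],e2-e1,rcond=None)[0]
    a,b=e1+s[0]*d1,e2+s[1]*d2
    return (a+b)/2,np.linalg.norm(a-b)
def proj(c,p):
    _,K,e,R=c; q=K@R.T@(np.array(p,float)-e); return q[:2]/q[2]
def save(c,n,box=None,s=1):
    im=c[0][:,:,::-1]
    if box: im=im[box[1]:box[3],box[0]:box[2]]
    cv2.imwrite('pics/'+n+'.png',cv2.resize(im,None,fx=s,fy=s,interpolation=cv2.INTER_CUBIC))
E
python3 - <<'E'
from h import *
import pickle
d={n:cam(n) for n in('scene','side','wrist')}
pickle.dump(d,open('c0.pkl','wb'))
for n in d: save(d[n],n+'0',s=1.5); print(n,d[n][2].round(),d[n][3].round(3).tolist(),d[n][1][0,0])
o=r.get_obs();print(o)
E
```

```text
pics
scene [1281. -468. 1024.] [-133.905, 1.013, 58.626] 428.83055017510367
side [-127. -759.  761.] [-125.115, -1.195, -35.851] 413.3393545851289
wrist [199. 622. 372.] [164.513, 0.109, 66.337] 280.501629453225
{'t': 0.15, 'joint_pos': array([-65.53886184,  18.42983354,  -4.01534932,  83.16142729,
         1.29533377,  78.54084216,  -3.25822049]), 'joint_velocities': array([ 0.01073589, -0.10670982, -0.13943598, -0.25314999, -0.02533525,
        0.11246396,  0.03243199]), 'joint_efforts': array([ 2.17499768e-06, -4.94093907e+01, -3.82884610e-01, -3.14686668e+01,
        1.30210666e-02,  8.19880399e-03,  3.43228677e-06]), 'tool_pos': array([260.65651586, 594.98264873, 230.44610382]), 'orientation': array([-1.79913136e+02,  5.57299820e-03,  1.56349990e+02]), 'force': array([ 0.11095783, -0.08080175, -0.4739428 ]), 'moment': array([ 0.01221476, -0.02442437, -0.00211007]), 'finger_force': 0.0, 'width': 85.46512174525336}
```

```bash
sed -i "s/np.array(f\['rotation'\],float)/Ro.from_euler('xyz',f['rotation'],degrees=True).as_matrix()/" h.py
python3 -c "
import pickle;from h import *
d=pickle.load(open('c0.pkl','rb'))
d={k:(v[0],v[1],v[2],Ro.from_euler('xyz',v[3],degrees=True).as_matrix()) for k,v in d.items()}
pickle.dump(d,open('c0.pkl','wb'))
print(proj(d['wrist'],r.get_obs()['tool_pos']),proj(d['scene'],r.get_obs()['tool_pos']))"
```

```text
[260.54361268 240.55523932] [363.76370231  70.86440382]
```

View pics/scene0.png

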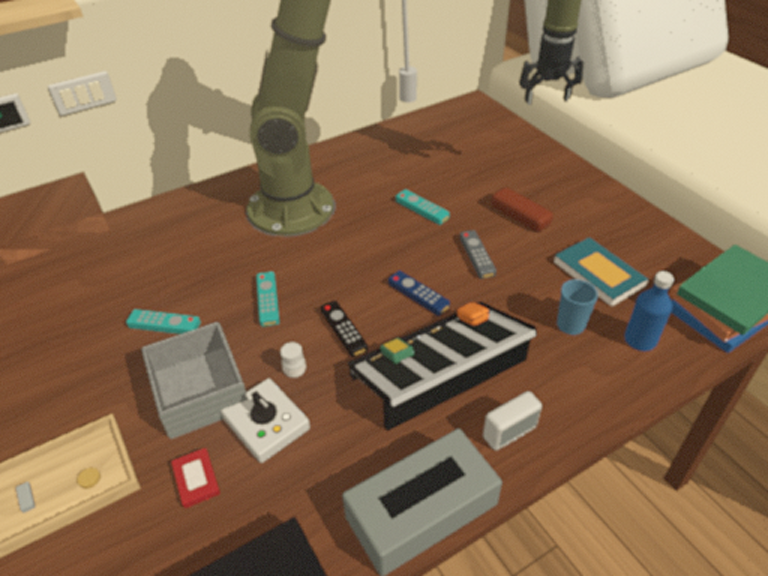

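View pics/side0.png

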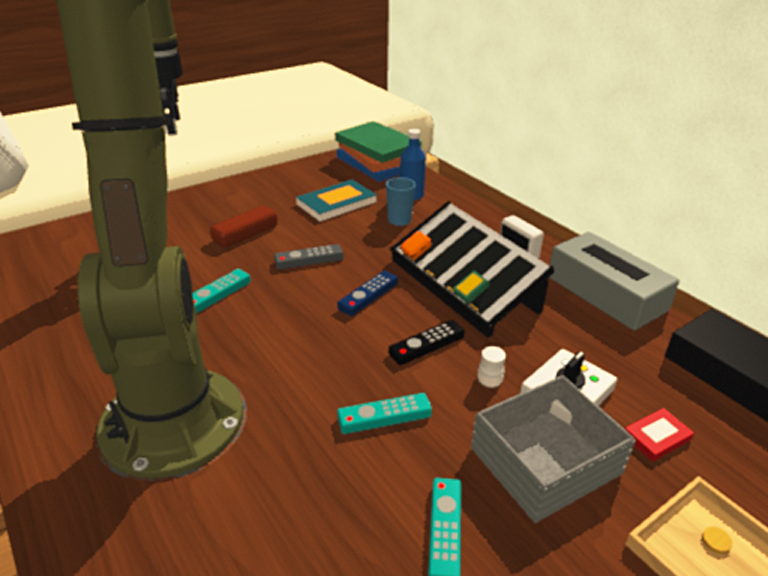

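Run:
```python
from h import *
import pickle
d=pickle.load(open('c0.pkl','rb'))
def hand(n,lo,hi,roi):
    c=d[n];h=cv2.cvtColor(c[0],cv2.COLOR_RGB2HSV)
    m=cv2.inRange(h,np.array(lo),np.array(hi));k=np.zeros_like(m)
    x0,y0,x1,y1=[int(v/1.5) for v in roi];k[y0:y1,x0:x1]=m[y0:y1,x0:x1];return k
def obj(name,lo,hi,rs,rd,z):
    for n,roi in(('scene',rs),('side',rd)):
        m=hand(n,lo,hi,roi);m=cv2.morphologyEx(m,cv2.MORPH_CLOSE,np.ones((5,5)))
        cs,_=cv2.findContours(m,0,2)
        if not cs: print(name,n,'none');continue
        ct=max(cs,key=cv2.contourArea)
        P=np.array([plane(d[n],p[0],z)[:2] for p in ct],np.float32)
        R=cv2.minAreaRect(P);b=cv2.boxPoints(R)
        M=cv2.moments(ct);print(name,n,np.array([M['m10']/M['m00'],M['m01']/M['m00']]).round(1),np.round(R[0]),np.round(R[1]),round(R[2]),cv2.contourArea(ct))
obj('black',(0,0,0),(180,255,45),(310,290,370,365),(380,310,470,365),15)
obj('blue',(105,120,20),(130,255,255),(380,260,460,320),(330,262,405,320),15)
obj('grey',(0,0,40),(180,70,160),(450,225,500,280),(270,240,350,275),15)
obj('orange',(3,200,150),(16,255,255),(450,295,495,330),(395,220,440,265),60)
obj('tin',(35,80,60),(75,255,255),(375,330,420,370),(440,260,500,305),60)
T={'boxcornerA':None}
# red buttons: scene / side
for n,p,q in(('blackred',(327,308),(403,351)),('greyred',(465,235),(282,258)),('bluered',(393,277),(346,306)),('tumblertop',(578,292),(401,186)),('dialtop?',(262,400),(575,360)),('standHiL',(388,402),(551,268)),('standHiR',(535,328),(450,207)),('basket near',(175,425),(0,0))):
    if q[0]: print(n,*[np.round(v) for v in tri(d['scene'],np.array(p)/1.5,d['side'],np.array(q)/1.5)])
for n in('dialbox corners',):
    for p in((222,415),(268,381),(309,420),(263,459)): print(plane(d['scene'],np.array(p)/1.5,30).round())
for p in((143,347),(219,325),(244,385),(170,412)): print('bask',plane(d['scene'],np.array(p)/1.5,80).round())
a=d['scene'][0][245:310,140:215,::-1];b=d['side'][0][225:285,340:420,::-1];e=d['scene'][0][195:290,225:365,::-1]
a=cv2.resize(a,(375,325),interpolation=2);b=cv2.resize(b,(400,300),interpolation=2)
o=np.zeros((330,780,3),np.uint8);o[:325,:375]=a;o[:300,380:]=b;cv2.imwrite('pics/dial0.png',o)
```

```text
black scene [227.  219.1] [452. -91.] [ 38. 151.] 88 102.5
black side [286.6 226.7] [473. -90.] [212.  71.] 7 541.5
blue scene [286.4 200.1] [468. 106.] [101.  41.] 16 67.5
blue side [243.6 197.1] [445.  98.] [163.  50.] 15 283.5
grey scene [317.9 168.5] [414. 290.] [ 45. 160.] 72 335.5
grey side [205.2 170.6] [411. 286.] [ 64. 150.] 72 402.5
orange scene [306.7 209.3] [587. 112.] [3. 4.] 58 0.5
orange side [277.  162.6] [594. 136.] [93. 54.] 22 190.5
tin scene [265.6 235.2] [603. -50.] [59. 45.] 68 101.0
tin side [313.6 190.6] [589. -49.] [101.  52.] 17 264.5
blackred [391. -95.  20.] 0.0
greyred [354. 300.  21.] 1.0
bluered [381.  80.  16.] 2.0
tumblertop [692. 326.  95.] 4.0
dialtop? [ 577. -319.   72.] 2.0
standHiL [ 716. -137.  100.] 5.0
standHiR [723. 183.  96.] 12.0
[ 537. -387.   30.]
[ 511. -284.   30.]
[ 631. -256.   30.]
[ 660. -360.   30.]
bask [ 346. -465.   80.]
bask [ 371. -320.   80.]
bask [ 534. -334.   80.]
bask [ 520. -467.   80.]
```

View pics/dial0.png

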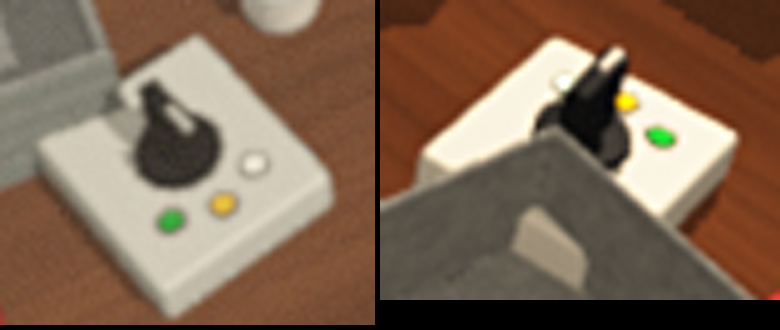

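```bash
cat >> h.py <<'E'
def need(x,y,z,yaw=None):
    o=r.get_obs();p=o['tool_pos'];R=Ro.from_euler('xyz',o['orientation'],degrees=True).as_matrix()
    s=R.T@(np.array([x,y,z])-p)/10
    t=0 if yaw is None else -np.radians((yaw-o['orientation'][2]+180)%360-180)
    print('shift cm',s.round(2),'turn',round(t,3),'at',p.round(1),o['orientation'].round(1),'t',round(o['t'],1),'w',round(o['width'],1),'j7',o['joint_pos'][6].round())
E
A='[{"hand":100,"x":-3.3,"y":-3.5},{"hand":100,"x":-6.6,"y":-7},{"hand":100,"x":-9.9,"y":-10.6},{"hand":100,"x":-13.2,"y":-14},{"hand":100,"x":-16.5,"y":-17.6}]'
python3 -m pendant '[{"hand":100,"x":-3.3,"y":-3.5},{"hand":100,"x":-6.6,"y":-7},{"hand":100,"x":-9.9,"y":-10.6},{"hand":100,"x":-13.2,"y":-14},{"hand":100,"x":-16.5,"y":-17.6}]' 30
python3 -m pendant '[{"hand":100,"x":-3.3,"y":-3.5},{"hand":100,"x":-6.6,"y":-7},{"hand":100,"x":-9.9,"y":-10.6},{"hand":100,"x":-13.2,"y":-14},{"hand":100,"x":-16.5,"y":-17.6}]'
python3 -m pendant '[{"hand":100,"x":-3.3,"y":-3.5},{"hand":100,"x":-6.6,"y":-7},{"hand":100,"x":-9.9,"y":-10.6},{"hand":100,"x":-13.2,"y":-14},{"hand":100,"x":-16.5,"y":-17.6}]'
python3 -m pendant '[{"hand":100,"x":-3.3,"y":-3.5},{"hand":100,"x":-6.6,"y":-7},{"hand":100,"x":-9.9,"y":-10.6},{"hand":100,"x":-13.2,"y":-14},{"hand":100,"x":-16.5,"y":-17.6}]'
python3 -c "
from h import *
need(577,-319,230,12)"
```

```text
shift cm [-65.64 -71.03   0.16] turn 2.519 at [260.7 595.  230.4] [-179.9    0.   156.3] t 0.1 w 85.5 j7 -3.0invalid input at $[0]: expected keys hand, x, y, z, turn
invalid input at $[0]: expected keys hand, x, y, z, turn
invalid input at $[0]: expected keys hand, x, y, z, turn
invalid input at $[0]: expected keys hand, x, y, z, turn
```

```bash
python3 -m pendant '[{"hand":100,"x":-3.3,"y":-3.5,"z":0,"turn":0},{"hand":100,"x":-6.6,"y":-7,"z":0,"turn":0},{"hand":100,"x":-9.9,"y":-10.6,"z":0,"turn":0},{"hand":100,"x":-13.2,"y":-14,"z":0,"turn":0},{"hand":100,"x":-16.5,"y":-17.6,"z":0,"turn":0}]' 30
python3 -m pendant '[{"hand":100,"x":-3.3,"y":-3.5,"z":0,"turn":0},{"hand":100,"x":-6.6,"y":-7,"z":0,"turn":0},{"hand":100,"x":-9.9,"y":-10.6,"z":0,"turn":0},{"hand":100,"x":-13.2,"y":-14,"z":0,"turn":0},{"hand":100,"x":-16.5,"y":-17.6,"z":0,"turn":0}]'
python3 -c "
from h import *
need(577,-319,230,12)"
```

```text
t: 0.65
tool_pos: [341.7, 366.0, 231.1]
orientation: [-180.0, -0.0, 156.4]
force: [0.8, -0.0, 0.3]
width: 85.3
finger_force: 0.0
t: 1.15
tool_pos: [422.1, 138.8, 231.3]
orientation: [180.0, 0.0, 156.4]
force: [0.3, 0.1, 0.2]
width: 85.5
finger_force: 0.0
shift cm [-32.54 -35.73   0.11] turn 2.52 at [422.1 138.8 231.3] [180.    0.  156.4] t 1.1 w 85.5 j7 43.0
```

```bash
python3 -m pendant '[{"hand":100,"x":-3.3,"y":-3.5,"z":0,"turn":0.14},{"hand":100,"x":-6.6,"y":-7,"z":0,"turn":0.28},{"hand":100,"x":-9.9,"y":-10.6,"z":0,"turn":0.42},{"hand":100,"x":-13.2,"y":-14,"z":0,"turn":0.56},{"hand":100,"x":-16.3,"y":-17.6,"z":0,"turn":0.7}]' >/dev/null
python3 -m pendant '[{"hand":100,"x":0,"y":0,"z":0,"turn":0.14},{"hand":100,"x":0,"y":0,"z":0,"turn":0.28},{"hand":100,"x":0,"y":0,"z":0,"turn":0.42},{"hand":100,"x":0,"y":0,"z":0,"turn":0.56},{"hand":100,"x":0,"y":0,"z":0,"turn":0.7}]' >/dev/null
python3 -m pendant '[{"hand":100,"x":0,"y":0,"z":0,"turn":0.14},{"hand":100,"x":0,"y":0,"z":0,"turn":0.28},{"hand":100,"x":0,"y":0,"z":0,"turn":0.42},{"hand":100,"x":0,"y":0,"z":0,"turn":0.56},{"hand":100,"x":0,"y":0,"z":0,"turn":0.7}]' >/dev/null
python3 -c "
from h import *
need(577,-319,160,12)"
```

```text
shift cm [-7.37 23.4   7.1 ] turn 0.414 at [500.3 -86.  231.1] [-180.     0.    35.7] t 2.6 w 85.3 j7 -47.0
```

```bash
python3 -m pendant '[{"hand":100,"x":-1.4,"y":4.7,"z":0,"turn":0.1},{"hand":100,"x":-2.8,"y":9.4,"z":0,"turn":0.2},{"hand":100,"x":-4.2,"y":14,"z":0,"turn":0.3},{"hand":100,"x":-5.6,"y":18.6,"z":0,"turn":0.41},{"hand":100,"x":-7.4,"y":23.4,"z":0,"turn":0.41}]' >/dev/null
python3 - <<'E'
from h import *
import pickle
need(577,-319,160,12)
c=cam('wrist');pickle.dump(c,open('c1.pkl','wb'));save(c,'w1',s=1.5)
print(c[2],proj(c,(577,-319,71)))
E
```

```text
shift cm [-0.23  0.04  7.09] turn 0.009 at [ 579.1 -318.2  230.9] [-180.    -0.    12.5] t 3.1 w 85.0 j7 -39.0
[ 645.32638305 -303.67963925  372.46007735] [260.58862497 179.04547559]
```

View pics/w1.png

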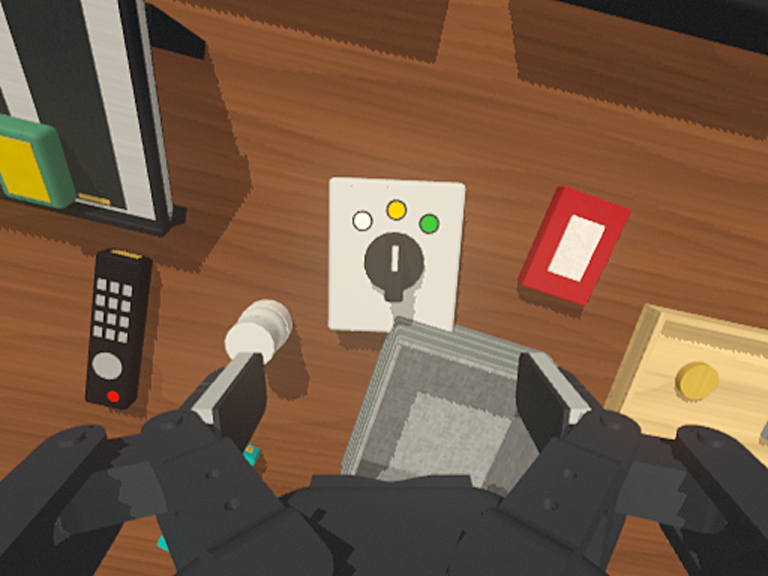

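Run:
```python
from h import *
import pickle
c=pickle.load(open('c1.pkl','rb'))
P=lambda u,v,z:plane(c,(u/1.5,v/1.5),z)
w,y,g=P(362,221,31),P(397,210,31),P(429,224,31)
x=(w+g)/2; print(w,y,g)
n=np.array([-(w-g)[1],(w-g)[0]]);n=-n/np.linalg.norm(n) if n@ (y-x)[:2]<0 else n/np.linalg.norm(n)
print('boxdir',np.degrees(np.arctan2(n[1],n[0])),'axis',y[:2]-42*n, x[:2]-42*np.cos(.7)*n)
a,b=P(395,246,78),P(394,272,78);print('line',a,b,np.degrees(np.arctan2(*(a-b)[1::-1])))
print('disc',P(394,263,39))
for q in((330,178),(464,184),(454,330),(329,330)):print(P(*q,30))
for q in((396,320),(385,340),(555,360),(342,480)):print('bask',P(*q,80))
print('tin',P(33,160,70),'jar',P(253,330,60),P(277,325,30))
```

```text
[ 601.32891636 -289.71714288   31.        ] [ 616.01460827 -315.36526863   31.        ] [ 610.71581542 -343.10332594   31.        ]
boxdir 9.97238814741465 axis [ 574.64917271 -322.6385582 ] [ 574.38433568 -321.97315312]
line [ 595.20313053 -317.93276667   78.        ] [ 576.60104765 -321.38306583   78.        ] 10.50776253292509
disc [ 574.81040733 -322.08666334   39.        ]
[ 628.78358744 -258.33196676   30.        ]
[ 647.24312222 -362.65504701   30.        ]
[ 526.12763427 -386.55596458   30.        ]
[ 502.53480408 -280.43880535   30.        ]
bask [ 541.87165134 -330.6747864    80.        ]
bask [ 524.6041764  -326.14107159   80.        ]
bask [ 536.63855893 -455.40137719   80.        ]
bask [ 395.19759918 -318.01017567   80.        ]
tin [598.17566299 -61.71267615  70.        ] jar [ 501.95160596 -223.58903682   60.        ] [ 497.31107006 -235.60388967   30.        ]
```

```bash
python3 -m pendant '[{"hand":55,"x":-0.5,"y":0.3,"z":4.5,"turn":0.04},{"hand":55,"x":-0.5,"y":0.3,"z":9,"turn":0.04},{"hand":55,"x":-0.5,"y":0.3,"z":13,"turn":0.04},{"hand":55,"x":-0.5,"y":0.3,"z":16.5,"turn":0.04},{"hand":55,"x":-0.5,"y":0.3,"z":18.4,"turn":0.04}]' 30
python3 -m pendant '[{"hand":0,"x":0,"y":0,"z":0,"turn":0},{"hand":0,"x":0,"y":0,"z":0,"turn":0},{"hand":0,"x":0,"y":0,"z":0,"turn":0},{"hand":0,"x":0,"y":0,"z":0,"turn":0},{"hand":0,"x":0,"y":0,"z":0,"turn":0}]'
python3 -m pendant '[{"hand":0,"x":0,"y":0,"z":0,"turn":-0.14},{"hand":0,"x":0,"y":0,"z":0,"turn":-0.28},{"hand":0,"x":0,"y":0,"z":0,"turn":-0.42},{"hand":0,"x":0,"y":0,"z":0,"turn":-0.56},{"hand":0,"x":0,"y":0,"z":0,"turn":-0.71}]'
python3 -m pendant '[{"hand":0,"x":0,"y":0,"z":0,"turn":0},{"hand":0,"x":0,"y":0,"z":0,"turn":0},{"hand":55,"x":0,"y":0,"z":0,"turn":0},{"hand":55,"x":0,"y":0,"z":0,"turn":0},{"hand":55,"x":0,"y":0,"z":0,"turn":0}]'
```

```text
t: 3.7
tool_pos: [571.7, -319.9, 43.3]
orientation: [-179.8, 0.3, 10.3]
force: [-0.3, 0.5, 0.8]
width: 47.1
finger_force: 0.0
t: 4.2
tool_pos: [574.3, -321.7, 48.4]
orientation: [180.0, -0.1, 10.3]
force: [-1.1, 1.2, -0.9]
width: 13.1
finger_force: 35.5
t: 4.7
tool_pos: [574.5, -322.1, 48.4]
orientation: [179.9, -0.0, 51.3]
force: [1.0, 0.9, -1.7]
width: 13.7
finger_force: 35.4
t: 5.2
tool_pos: [573.8, -321.6, 47.3]
orientation: [180.0, 0.0, 50.9]
force: [1.0, 0.1, 0.3]
width: 46.8
finger_force: 0.0
```

```bash
python3 -m pendant '[{"hand":100,"x":0,"y":0,"z":-4.5,"turn":0},{"hand":100,"x":0,"y":0,"z":-9,"turn":0},{"hand":100,"x":0,"y":0,"z":-13.5,"turn":0},{"hand":100,"x":0,"y":0,"z":-18,"turn":0.1},{"hand":100,"x":0,"y":0,"z":-20,"turn":0.2}]'|head -2
python3 -m pendant '[{"hand":100,"x":0,"y":0,"z":0,"turn":0.14},{"hand":100,"x":0,"y":0,"z":0,"turn":0.28},{"hand":100,"x":0,"y":0,"z":0,"turn":0.42},{"hand":100,"x":0,"y":0,"z":0,"turn":0.56},{"hand":100,"x":0,"y":0,"z":0,"turn":0.7}]' |head -3
python3 - <<'E'
from h import *
c=cam('wrist');save(c,'w2',box=(150,80,350,280),s=1.5)
need(570,30,230,0)
E
```

```text
t: 5.7
tool_pos: [575.1, -322.8, 252.7]
t: 6.2
tool_pos: [573.7, -321.5, 247.3]
orientation: [-180.0, 0.0, -1.0]
shift cm [ -1.16 -35.13   1.72] turn -0.022 at [ 573.8 -321.5  247.2] [-180.     0.    -1.3] t 6.2 w 85.7 j7 -53.0
```

```bash
python3 -m pendant '[{"hand":100,"x":0,"y":-4.5,"z":0,"turn":0},{"hand":100,"x":0,"y":-9,"z":0,"turn":0},{"hand":100,"x":0,"y":-13.5,"z":0,"turn":0},{"hand":100,"x":0,"y":-18,"z":0,"turn":0},{"hand":100,"x":0,"y":-22,"z":0,"turn":0}]' >/dev/null
python3 -m pendant '[{"hand":100,"x":0,"y":-4.5,"z":0,"turn":0},{"hand":100,"x":0,"y":-9,"z":0,"turn":0},{"hand":100,"x":0,"y":-13,"z":0,"turn":0},{"hand":100,"x":0,"y":-13,"z":0,"turn":0},{"hand":100,"x":0,"y":-13,"z":0,"turn":0}]'
python3 - <<'E'
from h import *
import pickle
c=cam('wrist');pickle.dump(c,open('c3.pkl','wb'));save(c,'w3',s=1.5)
im=cv2.imread('pics/w3.png');d=cv2.imread('pics/w2.png');im[376:,568:]=cv2.resize(d,(200,200));cv2.imwrite('pics/w3.png',im)
E
```

```text
t: 7.25
tool_pos: [577.6, 29.6, 247.2]
orientation: [180.0, 0.0, -0.4]
force: [-0.8, -1.6, -0.1]
width: 85.2
finger_force: 0.0
```

View pics/w3.png

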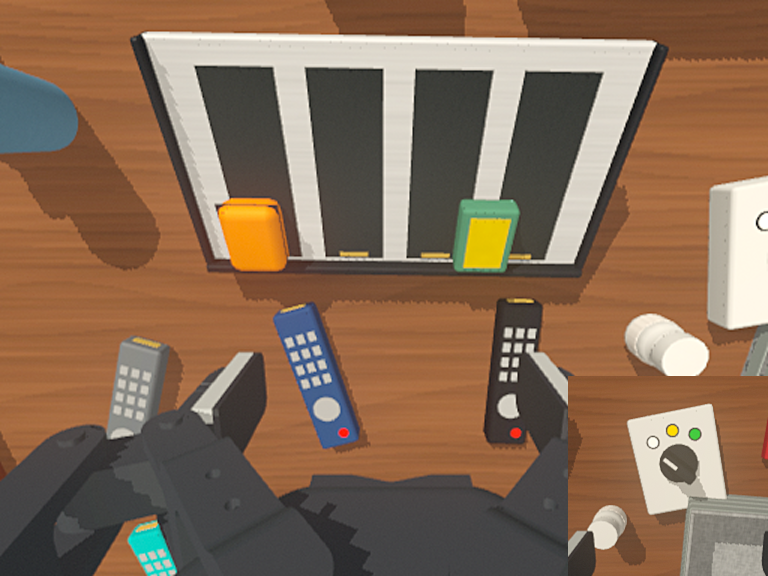

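Run:
```python
from h import *
import pickle
c=pickle.load(open('c3.pkl','rb'));d=pickle.load(open('c0.pkl','rb'));w1=pickle.load(open('c1.pkl','rb'))
P=lambda u,v,z:plane(c,(u/1.5,v/1.5),z)
for z in(20,27,33,40):
    a,b=P(354,254,z),P(519,257.5,z);print(z,'foot',np.linalg.norm(a-b)/2,a,b)
for z in(85,92,98,105):
    a,b=P(234,68,z),P(562.5,72.5,z);print(z,'top',np.linalg.norm(a-b)/3,a,b)
# two-view heights: stand corner right-hi, and others with w1/scene
T=lambda n,k,p,q:print(n,*[np.round(v,1) for v in tri(c,np.array(p)/1.5,k,np.array(q)/1.5)])
T('hiR scene',d['scene'],(656,44),(388,399));T('hiL scene',d['scene'],(146,33),(533,328))
T('lip R w1',w1,(520,257),(95,198))   # pad4 contact strip centre
T('tin patch',w1,(484,244),(22,168))
T('tin scene',d['scene'],(486,206),(394,343))
```

```text
20 foot 73.6284544462128 [573.15412343  61.85597915  20.        ] [568.93630168 -85.34051264  20.        ]
27 foot 72.2308713920903 [574.52533621  61.23367859  27.        ] [570.38757531 -83.1687939   27.        ]
33 foot 71.03294305998527 [575.70066145  60.70027811  33.        ] [571.63152414 -81.3073207   33.        ]
40 foot 69.63536000586276 [577.07187423  60.07797755  40.        ] [573.08279776 -79.13560196  40.        ]
85 top 71.81176885447768 [710.16679796 130.90907218  85.        ] [706.00090056 -84.4859524   85.        ]
92 top 70.15700502822705 [708.674218   128.56242165  92.        ] [704.60431568 -81.86923967  92.        ]
98 top 68.73863603429794 [707.39486375 126.5510069   98.        ] [703.40724292 -79.62634305  98.        ]
105 top 67.08387220804731 [705.90228379 124.20435637 105.        ] [702.01065804 -77.00963033 105.        ]
hiR scene [ 715.9 -135.1  103.1] 5.6
hiL scene [724.9 175.3 108.9] 4.3
lip R w1 [573.3 -81.4  35.4] 1.4
tin patch [588.5 -44.8  58.6] 1.0
tin scene [611.2 -47.3  87.8] 24.7
```

```bash
python3 - <<'E'
from h import *
import pickle
c=pickle.load(open('c3.pkl','rb'));d=pickle.load(open('c0.pkl','rb'))
P=lambda u,v,z:plane(c,(u/1.5,v/1.5),z)
print('case',P(222,235,66),P(286,235,66)); print('tin',P(456,240,60),P(514,240,60))
# orange height from two views: mask centroids scene/wrist
def cen(k,lo,hi):
    h=cv2.cvtColor(k[0],cv2.COLOR_RGB2HSV);m=cv2.inRange(h,np.array(lo),np.array(hi));n,l,s,ce=cv2.connectedComponentsWithStats(m);return max(zip(s[1:,4],map(tuple,ce[1:])))
for q in('side','scene'):
    print(cen(c,(3,180,120),(18,255,255)),a:=cen(d[q],(3,150,100),(18,255,255)))
    print(tri(c,cen(c,(3,180,120),(18,255,255))[1],d[q],a[1]))
need(586,-45,100,-1)
need(452,-396,250,90)
E
python3 -m pendant '[{"hand":100,"x":0.8,"y":4.5,"z":0,"turn":0},{"hand":100,"x":0.8,"y":7.4,"z":4,"turn":0.02},{"hand":100,"x":0.8,"y":7.4,"z":9,"turn":0.02},{"hand":100,"x":0.8,"y":7.4,"z":12,"turn":0.02},{"hand":100,"x":0.8,"y":7.4,"z":14,"turn":0.02}]'
```

```text
case [597.74577288 158.93811417  66.        ] [597.39778317 109.6714192   66.        ]
tin [591.6132938  -22.29906129  60.        ] [591.29061991 -67.94587145  60.        ]
(np.int32(1539), (np.float64(170.17218973359323), np.float64(159.0233918128655))) (np.int32(40167), (np.float64(203.50516593223293), np.float64(262.9857843503373)))
(array([ 463.91144858,  369.31359796, -541.36561039]), np.float64(100.18938458460252))
(np.int32(1539), (np.float64(170.17218973359323), np.float64(159.0233918128655))) (np.int32(11804), (np.float64(331.0020332090817), np.float64(153.67392409352763)))
(array([655.77430345,  73.07057975, 341.46365275]), np.float64(66.38112407740067))
shift cm [ 0.9   7.25 14.74] turn 0.007 at [577.7  27.7 247.4] [180.   -0.   -0.6] t 7.3 w 85.4 j7 -91.0
shift cm [-12.14  42.5   -0.23] turn -1.581 at [577.7  27.7 247.4] [180.   -0.   -0.6] t 7.3 w 85.4 j7 -91.0
t: 7.8
tool_pos: [582.9, -48.6, 104.7]
orientation: [179.9, 0.2, -2.0]
force: [0.4, 0.0, -0.6]
width: 85.7
finger_force: 0.0
```

```bash
python3 -m pendant '[{"hand":90,"x":0.3,"y":-0.2,"z":2,"turn":0},{"hand":90,"x":0.3,"y":-0.2,"z":4,"turn":0},{"hand":90,"x":0.3,"y":-0.2,"z":5.6,"turn":0},{"hand":90,"x":0.3,"y":-0.2,"z":5.6,"turn":0},{"hand":90,"x":0.3,"y":-0.2,"z":5.6,"turn":0}]' 40
python3 -m pendant '[{"hand":0,"x":0,"y":0,"z":0,"turn":0},{"hand":0,"x":0,"y":0,"z":0,"turn":0},{"hand":0,"x":0,"y":0,"z":0,"turn":0},{"hand":0,"x":0,"y":0,"z":0,"turn":0},{"hand":0,"x":0,"y":0,"z":0,"turn":0}]'
python3 -m pendant '[{"hand":0,"x":0,"y":0,"z":-3,"turn":0},{"hand":0,"x":0,"y":0,"z":-7,"turn":0},{"hand":0,"x":0,"y":0,"z":-11,"turn":0},{"hand":0,"x":0,"y":0,"z":-14,"turn":0},{"hand":0,"x":0,"y":0,"z":-16,"turn":0}]'
python3 -c "
from h import *
need(452,-428,200,90)"
```

```text
t: 8.3
tool_pos: [588.0, -44.9, 51.7]
orientation: [180.0, -0.0, -1.9]
force: [0.7, -0.3, 0.3]
width: 76.9
finger_force: 0.0
t: 8.8
tool_pos: [588.8, -43.8, 52.7]
orientation: [-180.0, -0.1, -1.8]
force: [-1.3, -0.6, 6.7]
width: 43.1
finger_force: 41.2
t: 9.3
tool_pos: [588.8, -43.9, 214.2]
orientation: [-180.0, -0.2, -1.8]
force: [0.7, 0.2, -2.1]
width: 42.8
finger_force: 41.0
shift cm [-12.48  38.82   1.35] turn -1.602 at [588.8 -43.9 214.2] [-180.    -0.2   -1.8] t 9.3 w 42.8 j7 -83.0
```

```bash
python3 -m pendant '[{"hand":0,"x":-1.2,"y":4,"z":0,"turn":0},{"hand":0,"x":-2.4,"y":8,"z":0,"turn":0},{"hand":0,"x":-3.6,"y":12,"z":0,"turn":0},{"hand":0,"x":-4.8,"y":16,"z":0,"turn":0},{"hand":0,"x":-6,"y":20,"z":0,"turn":0}]'|tail -2
python3 -m pendant '[{"hand":0,"x":-1.2,"y":4,"z":0,"turn":-0.13},{"hand":0,"x":-2.5,"y":8,"z":0,"turn":-0.26},{"hand":0,"x":-3.8,"y":12,"z":0,"turn":-0.39},{"hand":0,"x":-5.1,"y":16,"z":0,"turn":-0.52},{"hand":0,"x":-6.5,"y":18.8,"z":0,"turn":-0.65}]'|tail -2
python3 -m pendant '[{"hand":0,"x":0,"y":0,"z":0,"turn":-0.14},{"hand":0,"x":0,"y":0,"z":0,"turn":-0.28},{"hand":0,"x":0,"y":0,"z":0,"turn":-0.42},{"hand":0,"x":0,"y":0,"z":0,"turn":-0.56},{"hand":0,"x":0,"y":0,"z":0,"turn":-0.7}]'|tail -2
python3 -m pendant '[{"hand":0,"x":0,"y":0,"z":0,"turn":-0.13},{"hand":0,"x":0,"y":0,"z":0,"turn":-0.25},{"hand":0,"x":0,"y":0,"z":0,"turn":-0.25},{"hand":0,"x":0,"y":0,"z":0,"turn":-0.25},{"hand":0,"x":0,"y":0,"z":0,"turn":-0.25}]'|tail -2
python3 - <<'E'
from h import *
need(452,-428,200,90)
c=cam('wrist');save(c,'w4',s=1.5)
for q in((371,-320),(541,-328),(536,-466),(366,-470)): print(proj(c,(*q,80))*1.5)
import pickle;pickle.dump(c,open('c4.pkl','wb'))
E
```

```text
width: 42.4
finger_force: 41.0
width: 43.0
finger_force: 41.0
width: 42.4
finger_force: 41.0
width: 42.9
finger_force: 41.0
shift cm [-0.04  0.11  1.13] turn -0.004 at [ 450.9 -427.6  211.3] [180.   -0.   89.8] t 11.3 w 42.9 j7 49.0
[256.42962908 100.94651175]
[538.85454318 113.98225095]
[513.65588547 328.08200175]
[268.50515847 334.40205901]
```

View pics/w4.png

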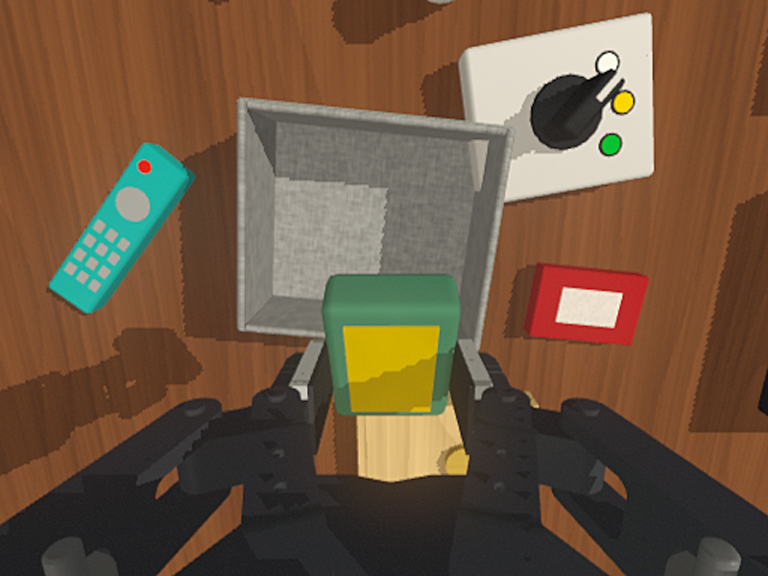

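```bash
python3 -m pendant '[{"hand":0,"x":-0.5,"y":-1.9,"z":2,"turn":0.1},{"hand":0,"x":-0.5,"y":-1.9,"z":6,"turn":0.1},{"hand":0,"x":-0.5,"y":-1.9,"z":10,"turn":0.1},{"hand":0,"x":-0.5,"y":-1.9,"z":13,"turn":0.1},{"hand":0,"x":-0.5,"y":-1.9,"z":15,"turn":0.1}]'
python3 -m pendant '[{"hand":0,"x":0,"y":0,"z":0,"turn":0},{"hand":70,"x":0,"y":0,"z":0,"turn":0},{"hand":70,"x":0,"y":0,"z":0,"turn":0},{"hand":70,"x":0,"y":0,"z":0,"turn":0},{"hand":70,"x":0,"y":0,"z":-1,"turn":0}]'
python3 -m pendant '[{"hand":90,"x":0,"y":0,"z":-5,"turn":0},{"hand":90,"x":0,"y":0,"z":-10,"turn":0},{"hand":90,"x":0,"y":0,"z":-14,"turn":0.1},{"hand":90,"x":0,"y":0,"z":-14,"turn":0.24},{"hand":90,"x":0,"y":0,"z":-14,"turn":0.38}]'|tail -2
python3 -m pendant '[{"hand":90,"x":0,"y":0,"z":0,"turn":0.14},{"hand":90,"x":0,"y":0,"z":0,"turn":0.28},{"hand":90,"x":0,"y":0,"z":0,"turn":0.42},{"hand":90,"x":0,"y":0,"z":0,"turn":0.56},{"hand":90,"x":0,"y":0,"z":0,"turn":0.7}]'|tail -2
python3 -m pendant '[{"hand":90,"x":0,"y":0,"z":0,"turn":0.14},{"hand":90,"x":0,"y":0,"z":0,"turn":0.28},{"hand":90,"x":0,"y":0,"z":0,"turn":0.42},{"hand":90,"x":0,"y":0,"z":0,"turn":0.42},{"hand":90,"x":0,"y":0,"z":0,"turn":0.42}]'|tail -2
python3 - <<'E'
from h import *
need(589,134,200,-1)
E
```

```text
t: 11.85
tool_pos: [430.9, -431.5, 58.6]
orientation: [-179.8, -0.1, 84.1]
force: [0.5, -0.5, -1.0]
width: 42.6
finger_force: 41.0
t: 12.35
tool_pos: [431.7, -432.3, 71.6]
orientation: [-180.0, -0.0, 84.2]
force: [-0.8, 0.0, -0.9]
width: 59.7
finger_force: 0.0
width: 76.6
finger_force: 0.0
width: 77.0
finger_force: 0.0
width: 77.1
finger_force: 0.0
shift cm [ 14.11 -57.09   1.21] turn -0.01 at [ 432.1 -432.8  212.2] [ 1.8e+02 -1.0e-01 -1.6e+00] t 13.8 w 77.1 j7 -37.0
```

```bash
python3 -m pendant '[{"hand":100,"x":1,"y":-4,"z":0,"turn":0},{"hand":100,"x":2,"y":-8,"z":0,"turn":0},{"hand":100,"x":3,"y":-12,"z":0,"turn":0},{"hand":100,"x":4,"y":-16,"z":0,"turn":0},{"hand":100,"x":4.7,"y":-19,"z":0,"turn":0}]'|tail -2
python3 -m pendant '[{"hand":100,"x":1,"y":-4,"z":0,"turn":0},{"hand":100,"x":2,"y":-8,"z":0,"turn":0},{"hand":100,"x":3,"y":-12,"z":0,"turn":0},{"hand":100,"x":4,"y":-16,"z":0,"turn":0},{"hand":100,"x":4.7,"y":-19,"z":0,"turn":0}]'|tail -2
python3 -m pendant '[{"hand":100,"x":1,"y":-4,"z":0,"turn":0},{"hand":100,"x":2,"y":-8,"z":0,"turn":0},{"hand":100,"x":3,"y":-12,"z":0,"turn":0},{"hand":100,"x":4,"y":-16,"z":0,"turn":0},{"hand":100,"x":4.7,"y":-19,"z":0,"turn":0}]'|tail -2
python3 -m pendant '[{"hand":100,"x":0,"y":0,"z":4.5,"turn":0},{"hand":100,"x":0,"y":0,"z":9,"turn":0},{"hand":100,"x":0,"y":0,"z":10,"turn":0},{"hand":100,"x":0,"y":0,"z":10,"turn":0},{"hand":100,"x":0,"y":0,"z":10,"turn":0}]'|tail -2
python3 - <<'E'
from h import *
need(589,134,50,-1)
c=cam('wrist');h=cv2.cvtColor(c[0],cv2.COLOR_RGB2HSV);m=cv2.inRange(h,(5,180,150),(16,255,255));cs,_=cv2.findContours(m,0,2)
for k in sorted(cs,key=cv2.contourArea)[-2:]:
    x,y,w,hh=cv2.boundingRect(k);print(x,y,w,hh,cv2.contourArea(k),[plane(c,(u,y+hh*.6),66).round() for u in(x,x+w)])
print(proj(c,r.get_obs()['tool_pos']))
E
```

```text
width: 85.3
finger_force: 0.0
width: 85.4
finger_force: 0.0
width: 85.4
finger_force: 0.0
width: 85.3
finger_force: 0.0
shift cm [-0.33 -0.13  6.36] turn -0.014 at [592.1 132.5 113.6] [-179.9   -0.2   -1.8] t 15.8 w 85.3 j7 -98.0
220 182 8 44 36.5 [array([596., 161.,  66.]), array([595., 155.,  66.])]
226 174 61 64 292.5 [array([592., 157.,  66.]), array([591., 113.,  66.])]
[259.82755394 240.56390188]
```

```bash
python3 -m pendant '[{"hand":100,"x":-0.3,"y":-0.2,"z":3,"turn":0},{"hand":100,"x":-0.3,"y":-0.2,"z":5.5,"turn":0},{"hand":100,"x":-0.3,"y":-0.2,"z":6.3,"turn":0},{"hand":100,"x":-0.3,"y":-0.2,"z":6.3,"turn":0},{"hand":100,"x":-0.3,"y":-0.2,"z":6.3,"turn":0}]' 40|sed -n '2p;4p'
python3 -m pendant '[{"hand":0,"x":0,"y":0,"z":0,"turn":0},{"hand":0,"x":0,"y":0,"z":0,"turn":0},{"hand":0,"x":0,"y":0,"z":0,"turn":0},{"hand":0,"x":0,"y":0,"z":0,"turn":0},{"hand":0,"x":0,"y":0,"z":0,"turn":0}]'|tail -4
python3 -m pendant '[{"hand":0,"x":0,"y":0,"z":-3,"turn":0},{"hand":0,"x":0,"y":0,"z":-7,"turn":0},{"hand":0,"x":0,"y":0,"z":-11,"turn":0},{"hand":0,"x":0,"y":0,"z":-14,"turn":0},{"hand":0,"x":0,"y":0,"z":-16,"turn":0}]'|tail -2
python3 -c "
from h import *
need(439,-367,200,84)"
```

```text
tool_pos: [589.2, 134.9, 50.3]
force: [-0.3, -1.2, 0.5]
orientation: [-180.0, -0.1, -1.8]
force: [-1.5, -0.3, 5.8]
width: 45.0
finger_force: 42.1
width: 45.1
finger_force: 41.5
shift cm [-13.37  50.62   0.99] turn -1.497 at [588.5 134.8 211. ] [-179.9   -0.2   -1.8] t 17.4 w 45.1 j7 -101.0
```

```bash
python3 -m pendant '[{"hand":0,"x":-1,"y":4,"z":0,"turn":0},{"hand":0,"x":-2,"y":8,"z":0,"turn":0},{"hand":0,"x":-3,"y":12,"z":0,"turn":0},{"hand":0,"x":-4,"y":15,"z":0,"turn":0},{"hand":0,"x":-4.5,"y":17,"z":0,"turn":0}]'|tail -2
python3 -m pendant '[{"hand":0,"x":-1,"y":4,"z":0,"turn":0},{"hand":0,"x":-2,"y":8,"z":0,"turn":0},{"hand":0,"x":-3,"y":12,"z":0,"turn":0},{"hand":0,"x":-4,"y":15,"z":0,"turn":0},{"hand":0,"x":-4.5,"y":17,"z":0,"turn":0}]'|tail -2
python3 -m pendant '[{"hand":0,"x":-1,"y":4,"z":0,"turn":-0.13},{"hand":0,"x":-2,"y":8,"z":0,"turn":-0.26},{"hand":0,"x":-3,"y":12,"z":0,"turn":-0.39},{"hand":0,"x":-4,"y":15,"z":0,"turn":-0.52},{"hand":0,"x":-4.4,"y":16.6,"z":0,"turn":-0.65}]'|tail -2
python3 -m pendant '[{"hand":0,"x":0,"y":0,"z":0,"turn":-0.14},{"hand":0,"x":0,"y":0,"z":0,"turn":-0.28},{"hand":0,"x":0,"y":0,"z":0,"turn":-0.42},{"hand":0,"x":0,"y":0,"z":0,"turn":-0.56},{"hand":0,"x":0,"y":0,"z":0,"turn":-0.7}]'|tail -2
python3 -m pendant '[{"hand":0,"x":0,"y":0,"z":0,"turn":-0.14},{"hand":0,"x":0,"y":0,"z":0,"turn":-0.14},{"hand":0,"x":0,"y":0,"z":0,"turn":-0.14},{"hand":0,"x":0,"y":0,"z":0,"turn":-0.14},{"hand":0,"x":0,"y":0,"z":0,"turn":-0.14}]'|tail -2
python3 -c "
from h import *
need(439,-367,62,84)"
```

```text
width: 45.2
finger_force: 26.7
width: 44.7
finger_force: 47.9
width: 44.5
finger_force: 48.0
width: 44.9
finger_force: 48.0
width: 45.0
finger_force: 48.0
shift cm [-1.000e-02  1.100e-01  1.462e+01] turn -0.009 at [ 437.9 -366.8  208.2] [-180.    -0.    83.5] t 19.9 w 45.0 j7 38.0
```

```bash
python3 -m pendant '[{"hand":0,"x":0,"y":0.1,"z":3,"turn":0},{"hand":0,"x":0,"y":0.1,"z":7,"turn":0},{"hand":0,"x":0,"y":0.1,"z":11,"turn":0},{"hand":0,"x":0,"y":0.1,"z":14,"turn":0},{"hand":0,"x":0,"y":0.1,"z":14.5,"turn":0}]'|tail -4
python3 -m pendant '[{"hand":0,"x":0,"y":0,"z":0,"turn":0},{"hand":70,"x":0,"y":0,"z":0,"turn":0},{"hand":70,"x":0,"y":0,"z":0,"turn":0},{"hand":70,"x":0,"y":0,"z":0,"turn":0},{"hand":70,"x":0,"y":0,"z":-1,"turn":0}]'|tail -2
python3 -m pendant '[{"hand":90,"x":0,"y":0,"z":-5,"turn":0},{"hand":90,"x":0,"y":0,"z":-10,"turn":0},{"hand":90,"x":0,"y":0,"z":-14,"turn":0},{"hand":90,"x":0,"y":0,"z":-18,"turn":0},{"hand":90,"x":0,"y":0,"z":-20,"turn":0}]'|tail -2
python3 - <<'E'
from h import *
import pickle
d={n:cam(n) for n in('scene','side','wrist')};pickle.dump(d,open('c5.pkl','wb'))
a=cv2.resize(d['wrist'][0],(400,300));b=cv2.resize(d['scene'][0][130:290,80:360],(700,400));c=d['side'][0][150:250,170:330];c=cv2.resize(c,(400,250))
o=np.zeros((600,800,3),np.uint8);o[:300,:400]=a;o[50:300,400:]=c;o[300:,:]=cv2.resize(d['scene'][0][130:250,140:360],(800,300));cv2.imwrite('pics/m5.png',o[:,:,::-1])
need(440,-90,230,90)
E
```

```text
orientation: [-179.9, 0.1, 83.5]
force: [-2.7, -1.9, 9.0]
width: 45.3
finger_force: 55.1
width: 59.5
finger_force: 0.0
width: 76.7
finger_force: 0.0
shift cm [27.59 -3.07  4.5 ] turn -0.112 at [ 439.4 -367.5  275.4] [1.798e+02 1.000e-01 8.360e+01] t 21.6 w 77.0 j7 37.0
```

View pics/m5.png

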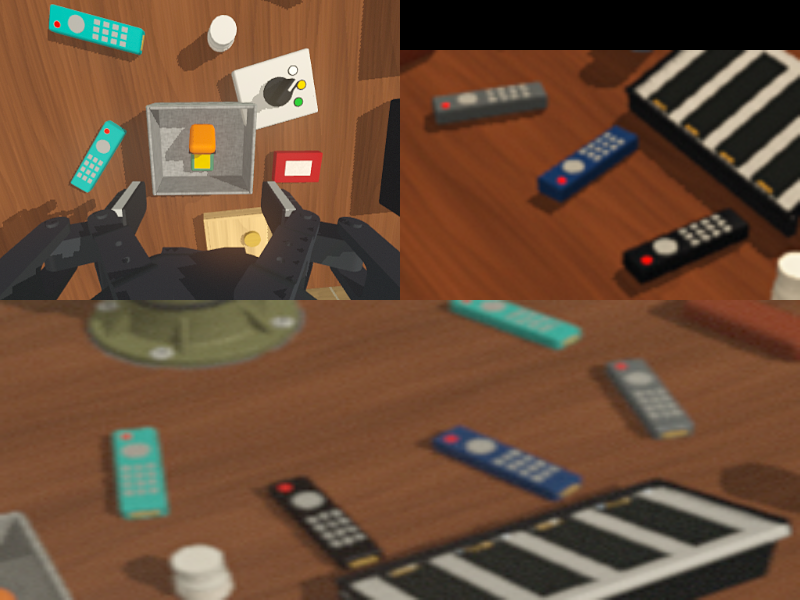

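Run:
```python
from h import *
import pickle
c=pickle.load(open('c3.pkl','rb'));d=pickle.load(open('c5.pkl','rb'))
P=lambda k,u,v,z=22:plane(k,(u/1.5,v/1.5),z)
for n,f,h in(('black',(520,303),(515,433)),('blue',(293,310),(343,433))):
    a,b=P(c,*f),P(c,*h);print(n,a.round(),b.round(),'yaw',np.degrees(np.arctan2(*(b-a)[1::-1])).round(1),np.linalg.norm(a-b))
s=d['scene'];q=lambda x,y:(140+x*220/800,130+(y-300)*120/300)
for n,f,h in(('black',(363,561),(284,488)),('blue',(568,489),(447,439)),('grey',(676,433),(622,366))):
    a,b=plane(s,q(*f),20),plane(s,q(*h),22);print(n,a.round(),b.round(),'yaw',np.degrees(np.arctan2(*(b-a)[1::-1])).round(1),np.linalg.norm(a-b))
# two-view heights at red buttons
def red(k,roi):
    m=cv2.inRange(cv2.cvtColor(k[0],cv2.COLOR_RGB2HSV),(0,170,120),(8,255,255))|cv2.inRange(cv2.cvtColor(k[0],cv2.COLOR_RGB2HSV),(172,150,120),(180,255,255))
    n,l,st,ce=cv2.connectedComponentsWithStats(m);return [(tuple(e.round(1)),t[4]) for e,t in zip(ce[1:],st[1:]) if t[4]>4]
print(red(d['side'],0))
```

```text
black [527. -89.  22.] [390. -94.  22.] yaw -177.8 136.8126068912961
blue [522. 119.  22.] [391.  78.  22.] yaw -162.5 136.52367204886679
black [534. -95.  20.] [392. -95.  22.] yaw 179.9 141.51348560071918
blue [527. 118.  20.] [392.  75.  22.] yaw -162.5 140.78742387356556
grey [495. 263.  20.] [357. 303.  22.] yaw 163.8 144.19451220186255
[((np.float64(162.2), np.float64(145.8)), np.int32(311)), ((np.float64(188.0), np.float64(171.5)), np.int32(6)), ((np.float64(234.0), np.float64(201.7)), np.int32(7)), ((np.float64(268.1), np.float64(233.6)), np.int32(15)), ((np.float64(439.2), np.float64(287.2)), np.int32(562)), ((np.float64(232.5), np.float64(278.5)), np.int32(8)), ((np.float64(293.5), np.float64(323.4)), np.int32(11))]
```

```bash
python3 -m pendant '[{"hand":90,"x":4.5,"y":-0.4,"z":0,"turn":0},{"hand":90,"x":9,"y":-0.8,"z":0,"turn":0},{"hand":90,"x":13.5,"y":-1,"z":0,"turn":0},{"hand":90,"x":18,"y":-1.2,"z":0,"turn":0},{"hand":90,"x":22,"y":-1.4,"z":0,"turn":0}]'|tail -2
python3 -m pendant '[{"hand":90,"x":4.5,"y":-0.2,"z":1,"turn":-0.14},{"hand":90,"x":5.6,"y":-0.2,"z":2,"turn":-0.28},{"hand":90,"x":5.6,"y":-0.2,"z":4,"turn":-0.42},{"hand":90,"x":5.6,"y":-0.2,"z":6,"turn":-0.56},{"hand":90,"x":5.6,"y":-0.2,"z":7.5,"turn":-0.7}]'|tail -2
python3 -m pendant '[{"hand":90,"x":0,"y":0,"z":0,"turn":-0.14},{"hand":90,"x":0,"y":0,"z":0,"turn":-0.28},{"hand":90,"x":0,"y":0,"z":0,"turn":-0.42},{"hand":90,"x":0,"y":0,"z":0,"turn":-0.56},{"hand":90,"x":0,"y":0,"z":0,"turn":-0.7}]'|tail -2
python3 -m pendant '[{"hand":90,"x":0,"y":0,"z":0,"turn":-0.14},{"hand":90,"x":0,"y":0,"z":0,"turn":-0.26},{"hand":90,"x":0,"y":0,"z":0,"turn":-0.26},{"hand":90,"x":0,"y":0,"z":0,"turn":-0.26},{"hand":90,"x":0,"y":0,"z":0,"turn":-0.26}]'|tail -2
python3 - <<'E'
from h import *
import pickle
need(454,-92,8,179)
c=cam('wrist');pickle.dump(c,open('c6.pkl','wb'));save(c,'w6',s=1.5)
E
```

```text
width: 77.0
finger_force: 0.0
width: 76.9
finger_force: 0.0
width: 76.7
finger_force: 0.0
width: 76.8
finger_force: 0.0
shift cm [-0.07 -0.12 18.98] turn -0.007 at [453.5 -90.8 197.8] [ 1.800e+02 -1.000e-01  1.786e+02] t 23.6 w 76.8 j7 94.0
```

View pics/w6.png

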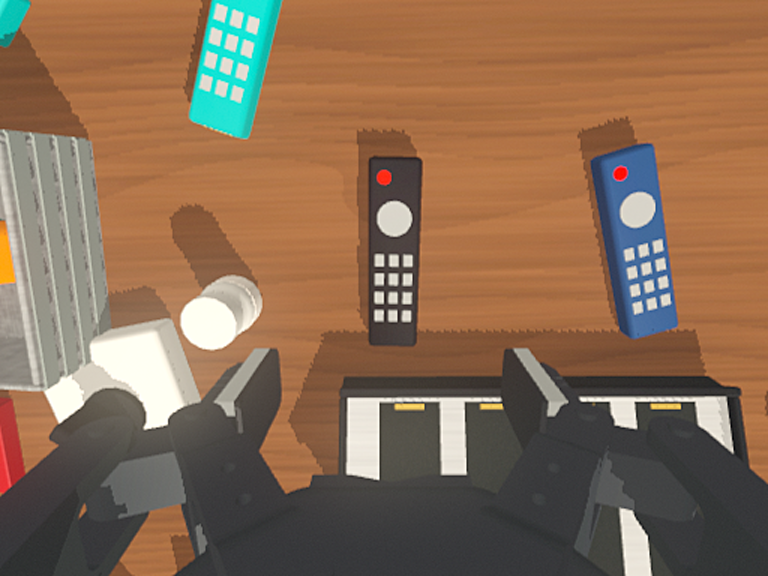

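Run:
```python
from h import *
import pickle
c=pickle.load(open('c6.pkl','rb'))
P=lambda u,v,z=22:plane(c,(u/1.5,v/1.5),z)
for n,Q in(('black',((372,157),(421,157),(416,344),(370,344))),('blue',((597,159),(652,145),(677,326),(632,337)))):
    A=np.array([P(*q) for q in Q]);h=A[:2].mean(0);f=A[2:].mean(0);print(n,A.mean(0).round(1),np.degrees(np.arctan2(*(h-f)[1::-1])).round(1),np.linalg.norm(h-f))
print('reddots',P(384,177),P(620,173))
print('lip strips',P(409,406,35),P(492,406,35),P(666,406,35))
```

```text
black [449.7 -87.6  22. ] 177.7 145.47215429963092
blue [447.2  99.9  22. ] -163.5 145.05773850746166
reddots [390.73503882 -94.06226412  22.        ] [392.2056157   77.89756934  22.        ]
lip strips [571.5332437  -78.74584553  35.        ] [573.21879139 -11.15619966  35.        ] [576.75226232 130.53427272  35.        ]
```

```bash
python3 -m pendant '[{"hand":85,"x":0.3,"y":0.3,"z":4.5,"turn":0.02},{"hand":85,"x":0.3,"y":0.3,"z":9,"turn":0.02},{"hand":85,"x":0.3,"y":0.3,"z":13.5,"turn":0.02},{"hand":85,"x":0.3,"y":0.3,"z":17,"turn":0.02},{"hand":85,"x":0.3,"y":0.3,"z":19,"turn":0.02}]' 30|sed -n '2,4p'
python3 -m pendant '[{"hand":85,"x":0,"y":0,"z":0.1,"turn":0},{"hand":0,"x":0,"y":0,"z":0.1,"turn":0},{"hand":0,"x":0,"y":0,"z":0.1,"turn":0},{"hand":0,"x":0,"y":0,"z":0.1,"turn":0},{"hand":0,"x":0,"y":0,"z":0.1,"turn":0}]'
python3 -m pendant '[{"hand":0,"x":0,"y":0,"z":-3,"turn":0},{"hand":0,"x":0,"y":0,"z":-7,"turn":0},{"hand":0,"x":0,"y":0,"z":-11,"turn":0},{"hand":0,"x":0,"y":0,"z":-15,"turn":0},{"hand":0,"x":0,"y":0,"z":-18,"turn":0}]'|sed -n '2,6p'
python3 -c "
from h import *
need(633,-82,150,-1.65)"
```

```text
tool_pos: [448.8, -87.7, 5.5]
orientation: [-180.0, -0.2, 177.5]
force: [0.2, 0.8, 0.2]
t: 24.6
tool_pos: [452.6, -87.8, 8.9]
orientation: [180.0, 0.2, 177.5]
force: [-0.1, -0.1, 6.9]
width: 39.0
finger_force: 31.7
tool_pos: [451.5, -88.0, 190.3]
orientation: [179.9, 0.2, 177.5]
force: [0.8, 0.7, -1.1]
width: 39.0
finger_force: 31.0
shift cm [-18.1    1.37   4.09] turn 3.127 at [451.5 -88.  190.3] [179.9   0.2 177.5] t 25.1 w 39.0 j7 93.0
```

```bash
python3 -m pendant '[{"hand":0,"x":-4,"y":0.4,"z":0,"turn":0},{"hand":0,"x":-8,"y":0.8,"z":0,"turn":0},{"hand":0,"x":-12,"y":1.2,"z":0,"turn":0.1},{"hand":0,"x":-16,"y":1.4,"z":0,"turn":0.24},{"hand":0,"x":-18.1,"y":1.4,"z":0,"turn":0.38}]'|tail -2
python3 -m pendant '[{"hand":0,"x":0,"y":0,"z":0,"turn":0.14},{"hand":0,"x":0,"y":0,"z":0,"turn":0.28},{"hand":0,"x":0,"y":0,"z":0,"turn":0.42},{"hand":0,"x":0,"y":0,"z":0,"turn":0.56},{"hand":0,"x":0,"y":0,"z":0,"turn":0.7}]'|tail -1
python3 -m pendant '[{"hand":0,"x":0,"y":0,"z":0,"turn":0.14},{"hand":0,"x":0,"y":0,"z":0,"turn":0.28},{"hand":0,"x":0,"y":0,"z":0,"turn":0.42},{"hand":0,"x":0,"y":0,"z":0,"turn":0.56},{"hand":0,"x":0,"y":0,"z":0,"turn":0.7}]'|tail -1
python3 -m pendant '[{"hand":0,"x":0,"y":0,"z":0,"turn":0.14},{"hand":0,"x":0,"y":0,"z":0,"turn":0.28},{"hand":0,"x":0,"y":0,"z":0,"turn":0.42},{"hand":0,"x":0,"y":0,"z":0,"turn":0.56},{"hand":0,"x":0,"y":0,"z":0,"turn":0.7}]'|tail -1
python3 -m pendant '[{"hand":0,"x":0,"y":0,"z":0,"turn":0.14},{"hand":0,"x":0,"y":0,"z":0,"turn":0.28},{"hand":0,"x":0,"y":0,"z":0,"turn":0.42},{"hand":0,"x":0,"y":0,"z":0,"turn":0.56},{"hand":0,"x":0,"y":0,"z":0,"turn":0.65}]'|tail -1
python3 - <<'E'
from h import *
import pickle
need(631,-82,110,-1.65)
c=cam('wrist');pickle.dump(c,open('c7.pkl','wb'));save(c,'w7',s=1.5)
E
```

```text
width: 39.1
finger_force: 30.9
finger_force: 31.0
finger_force: 31.0
finger_force: 31.0
finger_force: 30.9
shift cm [-0.12  0.1   7.73] turn -0.007 at [632.2 -81.1 187.3] [-180.    0.   -2.] t 27.6 w 39.1 j7 -65.0
```

View pics/w7.png

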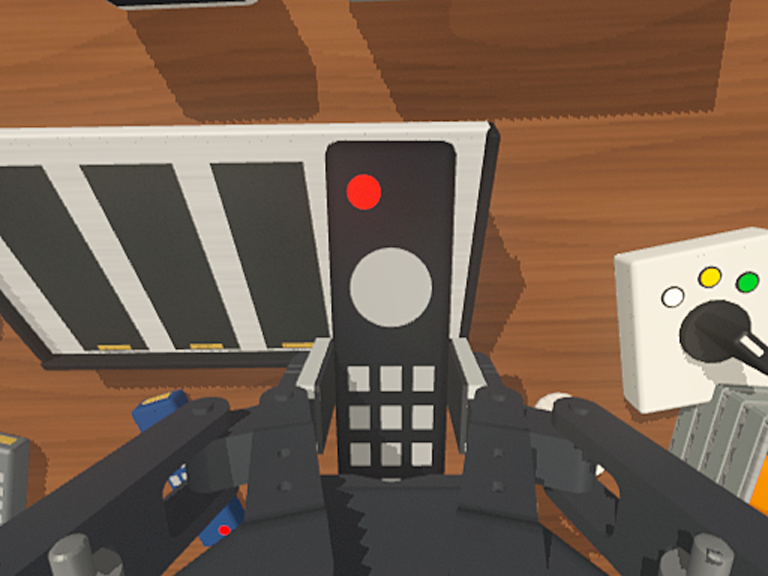

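```bash
python3 - <<'E'
from h import *
import pickle
c=pickle.load(open('c7.pkl','rb'))
P=lambda u,v,z=22:plane(c,(u/1.5,v/1.5),z)
print(proj(c,(574.5,-322,78))*1.5,P(740,335,78),P(760,346,78),'blue red',P(225,530),'foot',P(158,397))
print('lip',P(114,347,35),P(206,346,35),P(298,345,35))
E
python3 -m pendant '[{"hand":0,"x":-0.1,"y":0.1,"z":3,"turn":0},{"hand":0,"x":-0.1,"y":0.1,"z":5,"turn":0},{"hand":0,"x":-0.1,"y":0.1,"z":7,"turn":0},{"hand":0,"x":-0.1,"y":0.1,"z":8,"turn":0},{"hand":0,"x":-0.1,"y":0.1,"z":8,"turn":0}]'
python3 -m pendant '[{"hand":0,"x":0,"y":0,"z":0.6,"turn":0},{"hand":0,"x":0,"y":0,"z":1.2,"turn":0},{"hand":0,"x":0,"y":0,"z":1.8,"turn":0},{"hand":0,"x":0,"y":0,"z":2.2,"turn":0},{"hand":0,"x":0,"y":0,"z":2.2,"turn":0}]'
```

```text
[764.8452926  356.58321056] [ 590.19181418 -303.1055332    78.        ] [ 582.08453328 -317.38412155   78.        ] blue red [392.15626641  76.90873614  22.        ] foot [527.88193891 112.66298773  22.        ]
lip [578.39280647 129.80411803  35.        ] [576.73314338  60.21233755  35.        ] [575.07617047  -9.26664092  35.        ]
t: 28.15
tool_pos: [630.6, -82.0, 106.2]
orientation: [-180.0, 0.1, -1.7]
force: [0.3, 0.8, -1.0]
width: 39.2
finger_force: 31.0
t: 28.65
tool_pos: [630.7, -82.6, 85.4]
orientation: [-180.0, 0.1, -1.8]
force: [-4.1, 1.2, 2.3]
width: 39.3
finger_force: 32.1
```

```bash
python3 -m pendant '[{"hand":0,"x":0.2,"y":0,"z":0.3,"turn":0},{"hand":0,"x":0.2,"y":0,"z":0.6,"turn":0},{"hand":0,"x":0.2,"y":0,"z":0.9,"turn":0},{"hand":0,"x":0.2,"y":0,"z":1.2,"turn":0},{"hand":0,"x":0.2,"y":0,"z":1.2,"turn":0}]' 20
python3 - <<'E'
from h import *
c=cam('wrist');s=cam('side');sc=cam('scene')
o=np.zeros((600,800,3),np.uint8)
o[:300,:400]=cv2.resize(c[0],(400,300));o[:300,400:]=cv2.resize(s[0][110:245,230:410],(400,300));o[300:,:400]=cv2.resize(sc[0][170:305,220:400],(400,300))
cv2.imwrite('pics/m8.png',o[:,:,::-1])
E
```

```text
t: 29.15
tool_pos: [634.2, -82.8, 73.4]
orientation: [180.0, -0.1, -1.8]
force: [-0.4, -1.1, 3.0]
width: 38.9
finger_force: 32.6
```

View pics/m8.png

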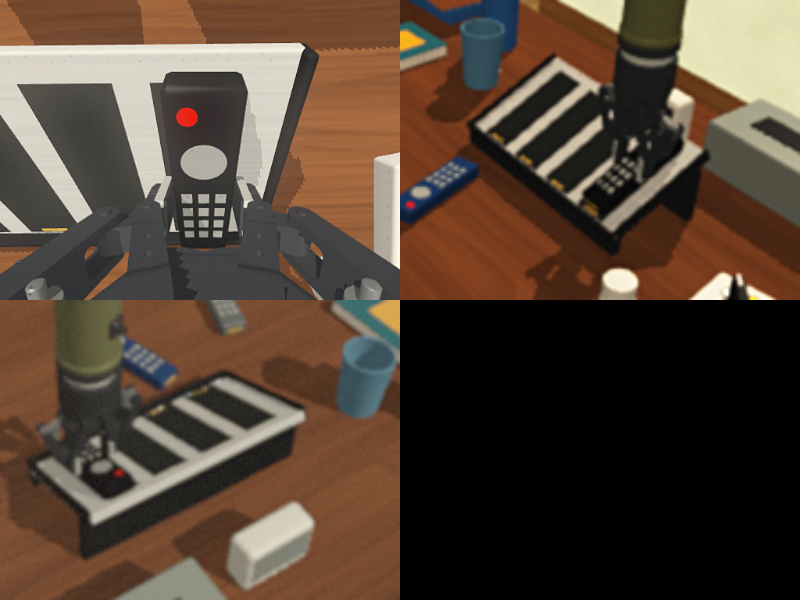

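```bash
python3 -m pendant '[{"hand":0,"x":0,"y":0,"z":0.2,"turn":0},{"hand":58,"x":0,"y":0,"z":0.2,"turn":0},{"hand":58,"x":0,"y":0,"z":0.2,"turn":0},{"hand":58,"x":0,"y":0,"z":0.2,"turn":0},{"hand":58,"x":0,"y":0,"z":0,"turn":0}]'
python3 -m pendant '[{"hand":60,"x":0,"y":0,"z":-3,"turn":0},{"hand":60,"x":0,"y":0,"z":-7,"turn":0},{"hand":80,"x":0,"y":0,"z":-11,"turn":0},{"hand":100,"x":0,"y":0,"z":-13,"turn":0},{"hand":100,"x":0,"y":0,"z":-13,"turn":0}]'|sed -n 2,3p
python3 - <<'E'
from h import *
import pickle
c=cam('wrist');s=cam('side');pickle.dump(c,open('c9.pkl','wb'))
o=np.zeros((600,800,3),np.uint8)
o[:,:]=cv2.resize(c[0],(800,600));o[400:,:266]=cv2.resize(s[0][150:255,300:440],(266,200))
cv2.imwrite('pics/m9.png',o[:,:,::-1])
need(449,99,200,16.5)
E
```

```text
t: 29.8
tool_pos: [633.0, -82.2, 72.8]
orientation: [-180.0, 0.1, -1.8]
force: [-0.9, -0.7, -0.2]
width: 49.6
finger_force: 0.0
tool_pos: [635.1, -83.4, 207.0]
orientation: [-180.0, -0.3, -1.8]
shift cm [-18.98 -17.56   0.33] turn -0.319 at [633.3 -82.4 203.2] [-180.    -0.    -1.8] t 30.4 w 85.7 j7 -66.0
```

View pics/m9.png

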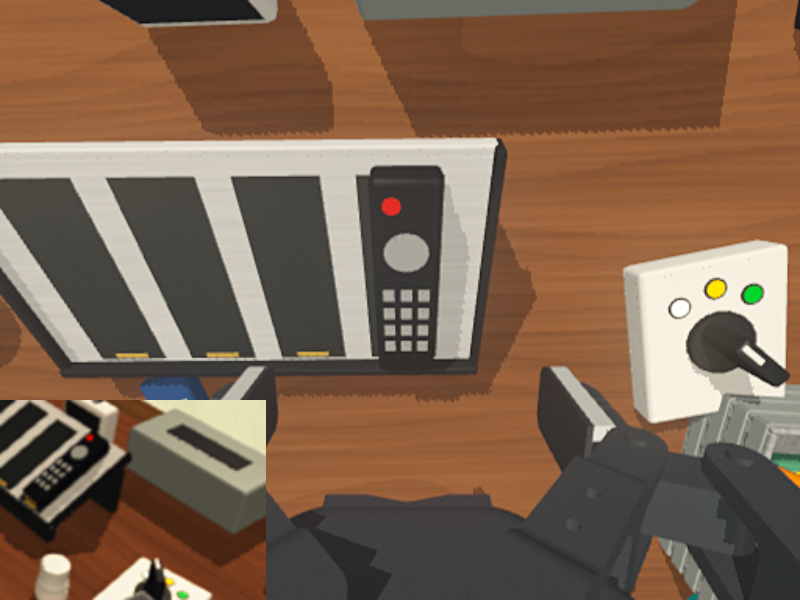

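```bash
cat >> h.py <<'E'
def bay(c,uv,h=22.,y0=-80.):
    # intersect ray with plane h above slope; returns bay-frame coords rel. to lip foot (x up slope, y across)
    xl=570.0+.029*(y0-60); a=np.radians(-1.65); s=.44
    Rz=Ro.from_euler('z',a).as_matrix(); X=Rz@[np.cos(s),0,np.sin(s)];Z=Rz@[-np.sin(s),0,np.cos(s)];Y=np.cross(Z,X)
    O=np.array([xl,y0,33.]);e,d=ray(c,uv);e=e+d*((h-(e-O)@Z)/(d@Z));return np.array([(e-O)@X,(e-O)@Y,h])
E
python3 - <<'E'
from h import *
import pickle
c=pickle.load(open('c9.pkl','rb'));k=1.5625
for q in((380,367),(435,367),(372,168),(441,168)): print(bay(c,(q[0]/k,q[1]/k),21).round(1))
print('strips',[bay(c,(q/k,355/k),0).round(1) for q in(132,222,313)],'plate/lip edge',bay(c,(340/k,360/k),0).round(1),'pad top',bay(c,(278/k,178/k),0).round(1),bay(c,(190/k,178/k),0))
E
```

```text
[17.5 17.7 21. ]
[ 17.3 -21.6  21. ]
[166.5  15.4  21. ]
[166.4 -18.7  21. ]
strips [array([  7.7, 209.1,   0. ]), array([  7.5, 140.2,   0. ]), array([ 7.2, 70.5,  0. ])] plate/lip edge [ 1.4 50.3  0. ] pad top [151.6  69.5   0. ] [151.75493496 118.12996719   0.        ]
```

Run:
```python
from h import *
s=cam('side')
def w(x,y,h,y0):
    a=np.radians(-1.65);q=.44;Rz=Ro.from_euler('z',a).as_matrix();X=Rz@[np.cos(q),0,np.sin(q)];Z=Rz@[-np.sin(q),0,np.cos(q)];Y=np.cross(Z,X)
    return np.array([570+.029*(y0-60),y0,33])+x*X+y*Y+h*Z
for y0 in(60,-10,-80):
    print(y0)
    for x in(-6,-3,0,3,6,9,12,15,18,22,26):
        u,v=proj(s,w(x,0,0,y0));print(x,(round(u,1),round(v,1)),s[0][int(round(v)),int(round(u))],end=' ')
    print()
b=cv2.inRange(cv2.cvtColor(s[0],cv2.COLOR_RGB2HSV),(15,110,90),(28,255,255));n,l,st,ce=cv2.connectedComponentsWithStats(b)
print([(ce[i].round(1).tolist(),int(st[i,4])) for i in range(1,n) if 250<ce[i][0]<345 and 150<ce[i][1]<220])
```

```text
60
-6 (np.float64(283.9), np.float64(183.7)) [17 16 17] -3 (np.float64(284.6), np.float64(183.1)) [64 60 52] 0 (np.float64(285.3), np.float64(182.5)) [64 60 52] 3 (np.float64(286.0), np.float64(181.9)) [144 103  48] 6 (np.float64(286.7), np.float64(181.3)) [118  84  31] 9 (np.float64(287.4), np.float64(180.7)) [118  84  31] 12 (np.float64(288.1), np.float64(180.1)) [24 26 24] 15 (np.float64(288.9), np.float64(179.6)) [23 26 23] 18 (np.float64(289.6), np.float64(179.0)) [28 30 25] 22 (np.float64(290.5), np.float64(178.2)) [28 29 24] 26 (np.float64(291.5), np.float64(177.4)) [31 31 25] 
-10
-6 (np.float64(297.7), np.float64(194.8)) [15 15 16] -3 (np.float64(298.4), np.float64(194.2)) [37 37 35] 0 (np.float64(299.1), np.float64(193.5)) [56 52 48] 3 (np.float64(299.9), np.float64(192.9)) [138 100  48] 6 (np.float64(300.6), np.float64(192.3)) [119  83  31] 9 (np.float64(301.3), np.float64(191.7)) [119  83  31] 12 (np.float64(302.1), np.float64(191.0)) [23 24 23] 15 (np.float64(302.8), np.float64(190.4)) [28 28 25] 18 (np.float64(303.5), np.float64(189.8)) [27 28 23] 22 (np.float64(304.5), np.float64(189.0)) [28 27 23] 26 (np.float64(305.5), np.float64(188.1)) [30 31 25] 
-80
-6 (np.float64(312.5), np.float64(206.7)) [14 14 14] -3 (np.float64(313.3), np.float64(206.1)) [23 21 21] 0 (np.float64(314.1), np.float64(205.4)) [72 62 51] 3 (np.float64(314.8), np.float64(204.8)) [110  84  51] 6 (np.float64(315.6), np.float64(204.1)) [125  86  30] 9 (np.float64(316.3), np.float64(203.4)) [73 53 21] 12 (np.float64(317.1), np.float64(202.8)) [67 49 20] 15 (np.float64(317.8), np.float64(202.1)) [14 10  8] 18 (np.float64(318.6), np.float64(201.5)) [13 14 14] 22 (np.float64(319.6), np.float64(200.6)) [11  9 11] 26 (np.float64(320.6), np.float64(199.8)) [14 13 14] 
[([273.3, 171.5], 13), ([286.1, 181.5], 11), ([300.4, 192.6], 14), ([315.6, 204.4], 14)]
```

```bash
python3 -m pendant '[{"hand":0,"x":4,"y":0.1,"z":0,"turn":0},{"hand":0,"x":8,"y":0.1,"z":0,"turn":0},{"hand":0,"x":9.8,"y":0.1,"z":3,"turn":0},{"hand":0,"x":9.8,"y":0.1,"z":7,"turn":0},{"hand":0,"x":9.8,"y":0.1,"z":9.5,"turn":0}]'
python3 -m pendant '[{"hand":0,"x":-0.4,"y":0,"z":0,"turn":0},{"hand":0,"x":-0.8,"y":0,"z":0,"turn":0},{"hand":0,"x":-1.2,"y":0,"z":0,"turn":0},{"hand":0,"x":-1.6,"y":0,"z":0,"turn":0},{"hand":0,"x":-1.6,"y":0,"z":0,"turn":0}]'
python3 - <<'E'
from h import *
need(711,-86,108)
c=cam('side');b=cv2.inRange(cv2.cvtColor(c[0],cv2.COLOR_RGB2HSV),(15,110,90),(28,255,255));n,l,st,ce=cv2.connectedComponentsWithStats(b)
print([(ce[i].round(1).tolist(),int(st[i,4])) for i in range(1,n) if 250<ce[i][0]<345 and 150<ce[i][1]<220])
E
```

```text
t: 30.95
tool_pos: [729.5, -86.3, 102.6]
orientation: [-180.0, 0.4, -1.8]
force: [-0.7, 0.2, -0.7]
width: 12.1
finger_force: 0.0
t: 31.45
tool_pos: [714.7, -86.1, 108.8]
orientation: [-180.0, -0.0, -1.8]
force: [0.2, -0.1, 0.7]
width: -0.1
finger_force: 0.0
shift cm [-0.37  0.    0.08] turn 0 at [714.7 -86.1 108.8] [-180.    -0.    -1.8] t 31.4 w -0.1 j7 -64.0
[([273.3, 171.5], 13), ([286.1, 181.5], 11), ([300.3, 192.7], 15), ([315.5, 204.5], 12)]
```

```bash
python3 -m pendant '[{"hand":0,"x":-0.2,"y":0,"z":0,"turn":0},{"hand":0,"x":-0.4,"y":0,"z":0,"turn":0},{"hand":0,"x":-0.5,"y":0,"z":0,"turn":0}]'|sed -n '2p;4p'
python3 - <<'E'
from h import *
for n in('side',):
    c=cam(n);b=cv2.inRange(cv2.cvtColor(c[0],cv2.COLOR_RGB2HSV),(15,110,90),(28,255,255));k,l,st,ce=cv2.connectedComponentsWithStats(b)
    print([(ce[i].round(1).tolist(),int(st[i,4])) for i in range(1,k) if 250<ce[i][0]<345 and 150<ce[i][1]<220])
w=cam('wrist');im=cv2.resize(w[0],None,fx=1.2,fy=1.2);s=cv2.resize(c[0][175:215,295:355],(600,400),interpolation=2)[:,:185] 
o=np.zeros((600,800,3),np.uint8);o[:461,:614]=im;o[:400,615:]=s;cv2.imwrite('pics/m10.png',o[:,:,::-1])
E
```

```text
tool_pos: [710.2, -86.0, 108.4]
force: [0.2, -0.3, -0.7]
[([273.3, 171.5], 13), ([286.1, 181.5], 11), ([300.4, 192.6], 14), ([313.0, 202.5], 2), ([315.3, 204.7], 3)]
```

View pics/m10.png

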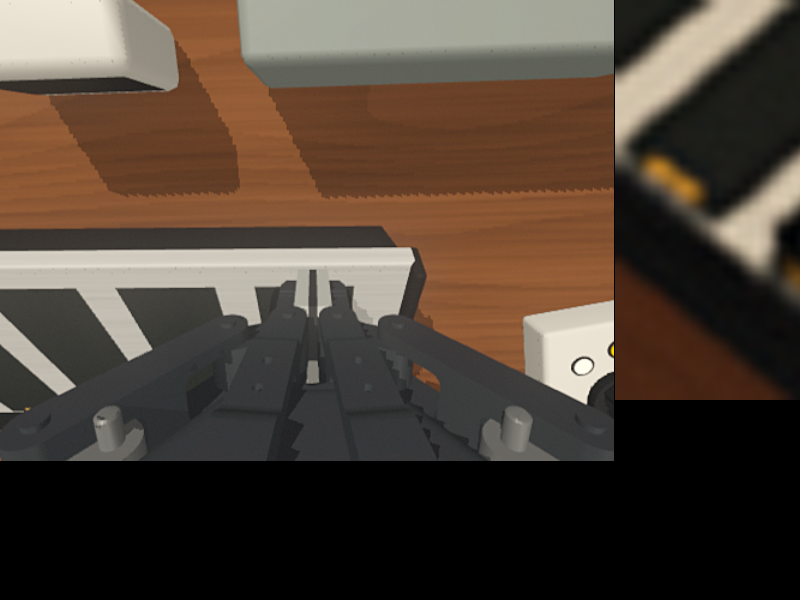

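```bash
python3 -m pendant '[{"hand":0,"x":-0.2,"y":0,"z":0,"turn":0},{"hand":0,"x":-0.4,"y":0,"z":0,"turn":0},{"hand":0,"x":-0.4,"y":0,"z":0,"turn":0}]'|sed -n '2p;4p'
python3 -m pendant '[{"hand":0,"x":0.3,"y":0,"z":-0.5,"turn":0},{"hand":0,"x":0.3,"y":0,"z":-5,"turn":0},{"hand":0,"x":-1,"y":0,"z":-9.5,"turn":0},{"hand":0,"x":-5,"y":0,"z":-10,"turn":0},{"hand":0,"x":-8,"y":0,"z":-10,"turn":0}]'|sed -n '2p;4p'
python3 - <<'E'
from h import *
import pickle
w=cam('wrist');c=cam('side');pickle.dump((w,c),open('c11.pkl','wb'))
b=cv2.inRange(cv2.cvtColor(c[0],cv2.COLOR_RGB2HSV),(15,110,90),(28,255,255));k,l,st,ce=cv2.connectedComponentsWithStats(b)
print([(ce[i].round(1).tolist(),int(st[i,4])) for i in range(1,k) if 250<ce[i][0]<345 and 150<ce[i][1]<220])
h=cv2.cvtColor(w[0],cv2.COLOR_RGB2HSV)
m=cv2.inRange(h,(0,170,120),(8,255,255));k,l,st,ce=cv2.connectedComponentsWithStats(m)
for i in range(1,k):
    if st[i,4]>20: print('red',ce[i],st[i,4],bay(w,ce[i],22))
c9=pickle.load(open('c9.pkl','rb'));m=cv2.inRange(cv2.cvtColor(c9[0],cv2.COLOR_RGB2HSV),(0,170,120),(8,255,255));k,l,st,ce=cv2.connectedComponentsWithStats(m)
for i in range(1,k):
    if st[i,4]>20: print('red before',ce[i],st[i,4],bay(c9,ce[i],22))
need(449,99,200,16.5)
E
```

```text
tool_pos: [706.0, -85.9, 108.3]
force: [1.2, 0.6, 0.1]
tool_pos: [626.3, -85.0, 210.9]
force: [-0.4, 0.8, 1.7]
[([273.3, 171.5], 13), ([286.1, 181.5], 11), ([300.3, 192.7], 15), ([315.0, 205.0], 1)]
red [248.         131.20754717] 106 [136.22516872   6.75394632  22.        ]
red before [249.92173913 131.74782609] 115 [146.20238868   6.79142035  22.        ]
shift cm [-18.05 -17.73   0.98] turn -0.322 at [623.4 -84.4 209.2] [-179.8    0.    -1.9] t 32.8 w -0.0 j7 -66.0
```

```bash
python3 -m pendant '[{"hand":85,"x":-3,"y":-3,"z":0,"turn":0},{"hand":85,"x":-6,"y":-6,"z":0,"turn":0},{"hand":85,"x":-9,"y":-9,"z":0,"turn":0},{"hand":85,"x":-12,"y":-12,"z":0,"turn":0},{"hand":85,"x":-15,"y":-15,"z":0,"turn":0}]'|tail -2
python3 -m pendant '[{"hand":85,"x":-3,"y":-2.7,"z":0,"turn":-0.13},{"hand":85,"x":-3,"y":-2.7,"z":0,"turn":-0.26},{"hand":85,"x":-3,"y":-2.7,"z":0,"turn":-0.33},{"hand":85,"x":-3,"y":-2.7,"z":0,"turn":-0.33},{"hand":85,"x":-3,"y":-2.7,"z":0,"turn":-0.33}]'|tail -2
python3 - <<'E'
from h import *
import pickle
need(449,99,7,17)
w=cam('wrist');s=cam('scene');pickle.dump(w,open('c12.pkl','wb'))
h=cv2.cvtColor(w[0],cv2.COLOR_RGB2HSV);m=cv2.inRange(h,(108,120,40),(122,255,255));m=cv2.morphologyEx(m,cv2.MORPH_CLOSE,np.ones((9,9)))
cs,_=cv2.findContours(m,0,2);ct=max(cs,key=cv2.contourArea);P=np.array([plane(w,p[0],20)[:2] for p in ct],np.float32);print(cv2.contourArea(ct),cv2.minAreaRect(P),cv2.boundingRect(ct))
for k,n in((w,'wrist'),(s,'scene')):
    m=cv2.inRange(cv2.cvtColor(k[0],cv2.COLOR_RGB2HSV),(0,170,120),(8,255,255));q,l,st,ce=cv2.connectedComponentsWithStats(m)
    print(n,[(plane(k,ce[i],22)[:2].round(),int(st[i,4])) for i in range(1,q) if 4<st[i,4]<400])
E
```

```text
width: 72.0
finger_force: 0.0
width: 72.4
finger_force: 0.0
shift cm [-0.36 -0.1  20.19] turn -0.001 at [452.6  99.  208.9] [-1.80e+02 -1.00e-01  1.69e+01] t 33.8 w 72.4 j7 -99.0
3288.0 ((481.0625305175781, 102.30780029296875), (146.1713104248047, 38.23155212402344), 15.667991638183594) (248, 82, 36, 126)
wrist [(array([355., 301.]), 45), (array([425.,  78.]), 35), (array([ 225., -175.]), 22)]
scene [(array([347., 495.]), 211), (array([623., -39.]), 7)]
```

```bash
python3 -c "
from h import *
need(482,101.5,6,15.8)"
python3 -m pendant '[{"hand":85,"x":2.8,"y":0.6,"z":4,"turn":0.02},{"hand":85,"x":2.8,"y":0.6,"z":8,"turn":0.02},{"hand":85,"x":2.8,"y":0.6,"z":12,"turn":0.02},{"hand":85,"x":2.8,"y":0.6,"z":12,"turn":0.02},{"hand":85,"x":2.8,"y":0.6,"z":12,"turn":0.02}]'
python3 - <<'E'
from h import *
w=cam('wrist')
h=cv2.cvtColor(w[0],cv2.COLOR_RGB2HSV);m=cv2.inRange(h,(108,120,40),(122,255,255));m=cv2.morphologyEx(m,cv2.MORPH_CLOSE,np.ones((11,11)))
cs,_=cv2.findContours(m,0,2);ct=max(cs,key=cv2.contourArea);P=np.array([plane(w,p[0],21)[:2] for p in ct],np.float32);print(cv2.contourArea(ct),cv2.minAreaRect(P),cv2.boundingRect(ct))
need(482,101,6,15.8)
E
```

```text
shift cm [ 2.9   0.59 20.26] turn 0.02 at [452.4  98.8 208.6] [180.  -0.  17.] t 33.9 w 72.8 j7 -99.0
t: 34.4
tool_pos: [480.7, 100.5, 88.7]
orientation: [179.8, 0.1, 15.9]
force: [-0.3, -0.2, 0.7]
width: 72.8
finger_force: 0.0
8607.0 ((481.2118225097656, 102.34725189208984), (145.7720184326172, 38.33733367919922), 15.822386741638184) (231, 104, 54, 180)
shift cm [-0.    0.03  8.39] turn 0.002 at [481.8 101.3  89.9] [ 1.80e+02 -1.00e-01  1.59e+01] t 34.5 w 72.3 j7 -77.0
```

```bash
python3 -m pendant '[{"hand":85,"x":0,"y":-0.1,"z":4,"turn":0},{"hand":85,"x":0,"y":-0.1,"z":7,"turn":0},{"hand":85,"x":0,"y":-0.1,"z":8.3,"turn":0},{"hand":85,"x":0,"y":-0.1,"z":8.3,"turn":0},{"hand":85,"x":0,"y":-0.1,"z":8.3,"turn":0}]' 30|sed -n '2,4p'
python3 -m pendant '[{"hand":0,"x":0,"y":0,"z":0,"turn":0},{"hand":0,"x":0,"y":0,"z":0,"turn":0},{"hand":0,"x":0,"y":0,"z":0,"turn":0},{"hand":0,"x":0,"y":0,"z":0,"turn":0},{"hand":0,"x":0,"y":0,"z":0,"turn":0}]'
python3 -m pendant '[{"hand":0,"x":0,"y":0,"z":-3,"turn":0},{"hand":0,"x":0,"y":0,"z":-7,"turn":0},{"hand":0,"x":0,"y":0,"z":-11,"turn":0},{"hand":0,"x":0,"y":0,"z":-15,"turn":0},{"hand":0,"x":0,"y":0,"z":-18,"turn":0}]'|sed -n '2,6p'
python3 -c "
from h import *
need(628,60,150,178.3)"
```

```text
tool_pos: [481.9, 103.3, 7.5]
orientation: [-179.9, -0.2, 16.0]
force: [-0.6, -0.7, 0.6]
t: 35.45
tool_pos: [481.2, 103.2, 6.7]
orientation: [-179.9, -0.1, 16.0]
force: [-2.2, 0.2, 7.5]
width: 39.5
finger_force: 30.1
tool_pos: [480.9, 102.2, 187.6]
orientation: [-179.9, -0.1, 15.9]
force: [-0.6, 0.8, -1.6]
width: 39.5
finger_force: 31.9
shift cm [12.98  8.1   3.77] turn -2.834 at [480.9 102.2 187.6] [-1.799e+02 -1.000e-01  1.590e+01] t 36.0 w 39.5 j7 -91.0
```

```bash
python3 -m pendant '[{"hand":0,"x":3.5,"y":2.2,"z":0,"turn":0},{"hand":0,"x":7,"y":4.4,"z":0,"turn":0},{"hand":0,"x":10.5,"y":6.6,"z":0,"turn":-0.1},{"hand":0,"x":13,"y":8.1,"z":0,"turn":-0.2},{"hand":0,"x":13,"y":8.1,"z":0,"turn":-0.33}]'|tail -1
python3 -m pendant '[{"hand":0,"x":0,"y":0,"z":0,"turn":-0.14},{"hand":0,"x":0,"y":0,"z":0,"turn":-0.28},{"hand":0,"x":0,"y":0,"z":0,"turn":-0.42},{"hand":0,"x":0,"y":0,"z":0,"turn":-0.56},{"hand":0,"x":0,"y":0,"z":0,"turn":-0.7}]'|tail -1
python3 -m pendant '[{"hand":0,"x":0,"y":0,"z":0,"turn":-0.14},{"hand":0,"x":0,"y":0,"z":0,"turn":-0.28},{"hand":0,"x":0,"y":0,"z":0,"turn":-0.42},{"hand":0,"x":0,"y":0,"z":0,"turn":-0.56},{"hand":0,"x":0,"y":0,"z":0,"turn":-0.7}]'|tail -1
python3 -m pendant '[{"hand":0,"x":0,"y":0,"z":0,"turn":-0.14},{"hand":0,"x":0,"y":0,"z":0,"turn":-0.28},{"hand":0,"x":0,"y":0,"z":0,"turn":-0.42},{"hand":0,"x":0,"y":0,"z":0,"turn":-0.56},{"hand":0,"x":0,"y":0,"z":0,"turn":-0.7}]'|tail -1
python3 -m pendant '[{"hand":0,"x":0,"y":0,"z":0,"turn":-0.14},{"hand":0,"x":0,"y":0,"z":0,"turn":-0.28},{"hand":0,"x":0,"y":0,"z":0,"turn":-0.4},{"hand":0,"x":0,"y":0,"z":0,"turn":-0.4},{"hand":0,"x":0,"y":0,"z":0,"turn":-0.4}]'|tail -1
python3 - <<'E'
from h import *
import pickle
need(628,60,110,178.3)
w=cam('wrist');pickle.dump(w,open('c13.pkl','wb'))
h=cv2.cvtColor(w[0],cv2.COLOR_RGB2HSV);m=cv2.inRange(h,(108,110,35),(122,255,255));m=cv2.morphologyEx(m,cv2.MORPH_CLOSE,np.ones((15,15)))
cs,_=cv2.findContours(m,0,2);ct=max(cs,key=cv2.contourArea);print(cv2.boundingRect(ct),cv2.contourArea(ct))
b=cv2.inRange(h,(15,110,90),(28,255,255));k,l,st,ce=cv2.connectedComponentsWithStats(b);print([(ce[i].round(1),st[i,4],plane(w,ce[i],35).round(1)) for i in range(1,k) if st[i,4]>8])
cv2.imwrite('pics/w13.png',w[0][:,:,::-1])
E
```

```text
finger_force: 31.9
finger_force: 31.9
finger_force: 31.9
finger_force: 31.9
finger_force: 31.9
shift cm [-0.07 -0.03  7.54] turn -0.006 at [627.4  60.4 185.4] [-180.    -0.   177.9] t 38.5 w 39.0 j7 88.0
(217, 100, 88, 217) 14309.5
[(array([459.1,  29.9]), np.int32(119), array([491.7, 250.5,  35. ])), (array([260.,  98.]), np.int32(53), array([545.3,  63. ,  35. ])), (array([327.6, 129. ]), np.int32(119), array([577.7, 130.6,  35. ])), (array([191.4, 130.9]), np.int32(121), array([574.7,  -8.1,  35. ])), (array([407.1, 380.8]), np.int32(45), array([909.3, 245.3,  35. ]))]
```

View pics/w13.png

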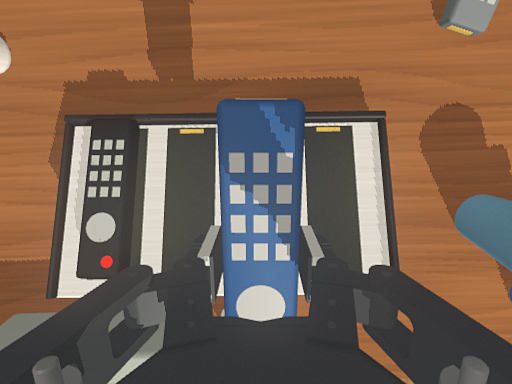

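```bash
python3 - <<'E'
from h import *
import pickle
w=pickle.load(open('c13.pkl','rb'))
print('black foot',bay(w,(95,121),22),bay(w,(138,121),22),'head/red',bay(w,(106.5,262),22))
z=185.4-6.7
print('blue foot top',plane(w,(260,101),z+22),'bottom',plane(w,(260,97),z+2))
E
python3 -m pendant '[{"hand":0,"x":0,"y":0,"z":3,"turn":0},{"hand":0,"x":0,"y":0,"z":5,"turn":0},{"hand":0,"x":0,"y":0,"z":7,"turn":0},{"hand":0,"x":0,"y":0,"z":8,"turn":0},{"hand":0,"x":0,"y":0,"z":8,"turn":0}]'
```

```text
black foot [  5.59684833 -12.98589616  22.        ] [ 5.91854277 27.50041821 22.        ] head/red [134.63921176   8.96809207  22.        ]
blue foot top [554.80780757  62.77172101 200.7       ] bottom [552.11569125  62.84721972 180.7       ]
t: 39.0
tool_pos: [626.3, 60.5, 103.8]
orientation: [-179.9, -0.2, 178.1]
force: [-0.7, 0.2, -1.3]
width: 39.2
finger_force: 31.9
```

```bash
python3 -m pendant '[{"hand":0,"x":-0.45,"y":0,"z":0.5,"turn":0},{"hand":0,"x":-0.45,"y":0,"z":1,"turn":0},{"hand":0,"x":-0.45,"y":0,"z":1.5,"turn":0},{"hand":0,"x":-0.45,"y":0,"z":2,"turn":0},{"hand":0,"x":-0.45,"y":0,"z":2.3,"turn":0}]' 20|sed -n '2,4p'
python3 -m pendant '[{"hand":0,"x":0,"y":0,"z":0.3,"turn":0},{"hand":0,"x":0,"y":0,"z":0.6,"turn":0},{"hand":0,"x":0,"y":0,"z":0.9,"turn":0},{"hand":0,"x":0,"y":0,"z":1,"turn":0},{"hand":0,"x":0,"y":0,"z":1,"turn":0}]'|sed -n '2,6p'
python3 - <<'E'
from h import *
w=cam('wrist');s=cam('side')
o=np.zeros((600,800,3),np.uint8);o[:480,:640]=cv2.resize(w[0],(640,480));o[380:,500:]=cv2.resize(s[0][140:206,250:340],(300,220),interpolation=2);cv2.imwrite('pics/m14.png',o[:,:,::-1])
b=cv2.inRange(cv2.cvtColor(s[0],cv2.COLOR_RGB2HSV),(15,110,90),(28,255,255));k,l,st,ce=cv2.connectedComponentsWithStats(b)
print([(ce[i].round(1).tolist(),int(st[i,4])) for i in range(1,k) if 250<ce[i][0]<345 and 150<ce[i][1]<220])
h=cv2.cvtColor(w[0],cv2.COLOR_RGB2HSV);m=cv2.inRange(h,(108,110,35),(122,255,255));m=cv2.morphologyEx(m,cv2.MORPH_CLOSE,np.ones((15,15)))
cs,_=cv2.findContours(m,0,2);ct=max(cs,key=cv2.contourArea);x,y,W,H=cv2.boundingRect(ct);print(x,y,W,H);T=ct[:,0];t=T[T[:,1]<y+6];print(t.min(0),t.max(0),bay(w,(x+W/2,y),22,60),bay(w,(x+W/2,y),0,60))
E
```

```text
tool_pos: [631.7, 60.5, 82.0]
orientation: [180.0, -0.0, 178.1]
force: [-4.1, -0.5, 3.1]
tool_pos: [632.3, 60.4, 72.3]
orientation: [180.0, 0.0, 178.1]
force: [-1.5, -0.4, 0.9]
width: 39.4
finger_force: 33.4
[([273.3, 171.5], 13), ([285.8, 181.1], 12), ([300.4, 192.6], 14), ([314.0, 205.0], 1)]
221 113 80 204
[225 113] [295 118] [ 4.38374409  2.74578275 22.        ] [-5.98193897  2.80415659  0.        ]
```

```bash
python3 -m pendant '[{"hand":0,"x":0,"y":0,"z":0.2,"turn":0},{"hand":58,"x":0,"y":0,"z":0.2,"turn":0},{"hand":58,"x":0,"y":0,"z":0.2,"turn":0},{"hand":58,"x":0,"y":0,"z":0.2,"turn":0},{"hand":58,"x":0,"y":0,"z":0,"turn":0}]'|sed -n '2p;4,6p'
python3 -m pendant '[{"hand":60,"x":0,"y":0,"z":-3,"turn":0},{"hand":60,"x":0,"y":0,"z":-7,"turn":0},{"hand":80,"x":0,"y":0,"z":-11,"turn":0},{"hand":100,"x":0,"y":0,"z":-13,"turn":0},{"hand":100,"x":0,"y":0,"z":-13,"turn":0}]'|sed -n 2,3p
python3 - <<'E'
from h import *
import pickle
w=cam('wrist');s=cam('side');c=cam('scene');pickle.dump((w,s,c),open('c15.pkl','wb'))
h=cv2.cvtColor(w[0],cv2.COLOR_RGB2HSV);m=cv2.inRange(h,(108,110,35),(122,255,255));m=cv2.morphologyEx(m,cv2.MORPH_CLOSE,np.ones((15,15)))
cs,_=cv2.findContours(m,0,2);ct=max(cs,key=cv2.contourArea);x,y,W,H=cv2.boundingRect(ct);print(x,y,W,H)
P=np.array([bay(w,p[0],22,60)[:2] for p in ct],np.float32);print('blue',cv2.minAreaRect(P),P.min(0),P.max(0))
m=cv2.inRange(h,(0,170,120),(8,255,255));k,l,st,ce=cv2.connectedComponentsWithStats(m)
print('red',[(ce[i].round(1),int(st[i,4]),bay(w,ce[i],22,60).round(1)) for i in range(1,k) if st[i,4]>15])
b=cv2.inRange(cv2.cvtColor(s[0],cv2.COLOR_RGB2HSV),(15,110,90),(28,255,255));k,l,st,ce=cv2.connectedComponentsWithStats(b)
print([(ce[i].round(1).tolist(),int(st[i,4])) for i in range(1,k) if 250<ce[i][0]<345 and 150<ce[i][1]<220])
need(424,283,200,164)
E
```

```text
tool_pos: [631.9, 60.3, 72.1]
force: [0.3, -0.5, 0.4]
width: 49.4
finger_force: 0.0
tool_pos: [634.3, 60.3, 206.7]
orientation: [179.9, 0.4, 178.1]
241 112 40 129
blue ((69.86102294921875, 1.9851665496826172), (38.03507614135742, 126.36656951904297), 89.72180938720703) [  6.595779 -16.735697] [133.05728   21.298933]
red [(array([116.7, 242. ]), 95, array([ 134.3, -131.4,   22. ])), (array([268.7, 244.8]), 71, array([137.5,   9.7,  22. ]))]
[([273.3, 171.5], 13), ([300.4, 192.6], 14)]
shift cm [21.45 21.57  0.15] turn 0.246 at [631.3  60.4 201.2] [-1.800e+02 -1.000e-01  1.781e+02] t 41.2 w 85.2 j7 88.0
```

```bash
python3 -m pendant '[{"hand":85,"x":3,"y":3,"z":0,"turn":0},{"hand":85,"x":6,"y":6,"z":0,"turn":0},{"hand":85,"x":9,"y":9,"z":0,"turn":0},{"hand":85,"x":12,"y":12,"z":0,"turn":0},{"hand":85,"x":15,"y":15,"z":0,"turn":0}]'|tail -1
python3 -m pendant '[{"hand":85,"x":3,"y":3,"z":0,"turn":0.12},{"hand":85,"x":6.3,"y":6.5,"z":0,"turn":0.25},{"hand":85,"x":6.3,"y":6.5,"z":4,"turn":0.25},{"hand":85,"x":6.3,"y":6.5,"z":8,"turn":0.25},{"hand":85,"x":6.3,"y":6.5,"z":8,"turn":0.25}]'|tail -1
python3 - <<'E'
from h import *
import pickle
w=cam('wrist');pickle.dump(w,open('c16.pkl','wb'))
h=cv2.cvtColor(w[0],cv2.COLOR_RGB2HSV);m=cv2.inRange(h,(0,0,50),(180,45,255));m[230:]=0;m=cv2.morphologyEx(m,cv2.MORPH_CLOSE,np.ones((5,5)))
cs,_=cv2.findContours(m,0,2)
for ct in sorted(cs,key=cv2.contourArea)[-2:]:
    P=np.array([plane(w,p[0],21)[:2] for p in ct],np.float32);print(cv2.contourArea(ct),cv2.minAreaRect(P),cv2.boundingRect(ct))
m=cv2.inRange(h,(0,170,120),(8,255,255));k,l,st,ce=cv2.connectedComponentsWithStats(m)
print('red',[(ce[i].round(1),int(st[i,4]),plane(w,ce[i],22).round(1)) for i in range(1,k) if st[i,4]>15])
need(426,282,7,164)
cv2.imwrite('pics/w16.png',w[0][:,:,::-1])
E
```

```text
finger_force: 0.0
finger_force: 0.0
82.5 ((508.19757080078125, 475.9252014160156), (22.24515724182129, 6.715174674987793), 74.13095092773438) (486, 222, 26, 8)
6100.5 ((399.5726318359375, 295.2125549316406), (38.88029479980469, 118.29251098632812), 72.05741882324219) (249, 92, 51, 138)
red [(array([467.3,  66.6]), 927, array([366.7, 460.5,  22. ])), (array([265. , 110.4]), 107, array([354.5, 301.4,  22. ]))]
shift cm [-0.23  0.3  11.21] turn -0.003 at [423.6 280.4 119.2] [-179.6   -0.2  163.8] t 42.3 w 72.4 j7 40.0
```

View pics/w16.png

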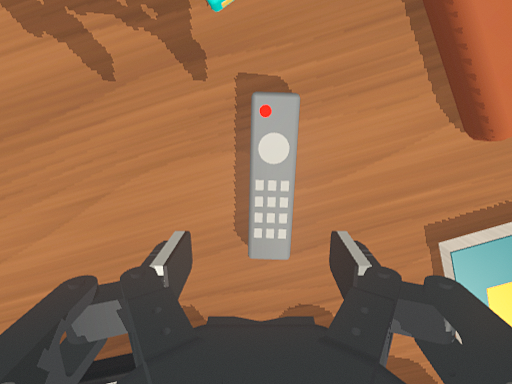

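Run:
```python
from h import *
import pickle
w=pickle.load(open('c16.pkl','rb'))
f,h=plane(w,(270,257),21),plane(w,(275,94),21);c=(f+h)/2;y=np.degrees(np.arctan2(*(h-f)[1::-1]));print(f,h,np.linalg.norm(f-h),y);need(*c[:2],6.5,y)
```

```text
[482.35330899 269.91355526  21.        ] [344.54997987 312.61390439  21.        ] 144.26738138434547 162.783650991554
shift cm [ 1.23  0.84 11.26] turn 0.018 at [423.6 280.4 119.2] [-179.6   -0.2  163.8] t 42.3 w 72.4 j7 40.0
```

```bash
python3 -m pendant '[{"hand":85,"x":1.1,"y":0.8,"z":4,"turn":0.02},{"hand":85,"x":1.1,"y":0.8,"z":8,"turn":0.02},{"hand":85,"x":1.1,"y":0.8,"z":11.2,"turn":0.02},{"hand":85,"x":1.1,"y":0.8,"z":11.2,"turn":0.02},{"hand":85,"x":1.1,"y":0.8,"z":11.2,"turn":0.02}]' 30|sed -n '2,4p'
python3 -m pendant '[{"hand":0,"x":0,"y":0,"z":0,"turn":0},{"hand":0,"x":0,"y":0,"z":0,"turn":0},{"hand":0,"x":0,"y":0,"z":0,"turn":0},{"hand":0,"x":0,"y":0,"z":0,"turn":0},{"hand":0,"x":0,"y":0,"z":0,"turn":0}]'|sed -n '2,6p'
python3 -m pendant '[{"hand":0,"x":0,"y":0,"z":-3,"turn":0},{"hand":0,"x":0,"y":0,"z":-7,"turn":0},{"hand":0,"x":0,"y":0,"z":-11,"turn":0},{"hand":0,"x":0,"y":0,"z":-15,"turn":0},{"hand":0,"x":0,"y":0,"z":-18.5,"turn":0}]'|sed -n '2,6p'
python3 -c "
from h import *
need(634,130,150,-1.65)"
```

```text
tool_pos: [419.0, 293.3, 11.8]
orientation: [179.9, 0.1, 162.6]
force: [-0.2, 0.5, -0.2]
tool_pos: [419.2, 293.9, 12.6]
orientation: [179.8, 0.1, 162.6]
force: [-0.8, -0.7, 7.6]
width: 38.9
finger_force: 30.4
tool_pos: [418.0, 293.1, 198.2]
orientation: [179.9, 0.1, 162.6]
force: [-0.2, -0.1, -0.9]
width: 38.8
finger_force: 31.6
shift cm [-25.48  -9.13   4.82] turn 2.867 at [418.  293.1 198.2] [1.799e+02 1.000e-01 1.626e+02] t 43.8 w 38.8 j7 35.0
```

```bash
python3 -m pendant '[{"hand":0,"x":-4.5,"y":-1.6,"z":0,"turn":0},{"hand":0,"x":-9,"y":-3.2,"z":0,"turn":0},{"hand":0,"x":-13.5,"y":-4.8,"z":0,"turn":0},{"hand":0,"x":-18,"y":-6.4,"z":0,"turn":0},{"hand":0,"x":-22,"y":-8,"z":0,"turn":0}]'|tail -1
python3 -m pendant '[{"hand":0,"x":-3.2,"y":-1.1,"z":0,"turn":0.14},{"hand":0,"x":-3.2,"y":-1.1,"z":0,"turn":0.28},{"hand":0,"x":-3.2,"y":-1.1,"z":0,"turn":0.42},{"hand":0,"x":-3.2,"y":-1.1,"z":0,"turn":0.56},{"hand":0,"x":-3.2,"y":-1.1,"z":0,"turn":0.7}]'|tail -1
python3 -m pendant '[{"hand":0,"x":0,"y":0,"z":0,"turn":0.14},{"hand":0,"x":0,"y":0,"z":0,"turn":0.28},{"hand":0,"x":0,"y":0,"z":0,"turn":0.42},{"hand":0,"x":0,"y":0,"z":0,"turn":0.56},{"hand":0,"x":0,"y":0,"z":0,"turn":0.7}]'|tail -1
python3 -m pendant '[{"hand":0,"x":0,"y":0,"z":0,"turn":0.14},{"hand":0,"x":0,"y":0,"z":0,"turn":0.28},{"hand":0,"x":0,"y":0,"z":0,"turn":0.42},{"hand":0,"x":0,"y":0,"z":0,"turn":0.56},{"hand":0,"x":0,"y":0,"z":0,"turn":0.7}]'|tail -1
python3 -m pendant '[{"hand":0,"x":0,"y":0,"z":0,"turn":0.14},{"hand":0,"x":0,"y":0,"z":0,"turn":0.28},{"hand":0,"x":0,"y":0,"z":0,"turn":0.42},{"hand":0,"x":0,"y":0,"z":0,"turn":0.56},{"hand":0,"x":0,"y":0,"z":0,"turn":0.7}]'|tail -1
python3 - <<'E'
from h import *
need(631,129,110,-1.65)
w=cam('wrist');h=cv2.cvtColor(w[0],cv2.COLOR_RGB2HSV);m=cv2.inRange(h,(0,170,120),(8,255,255));k,l,st,ce=cv2.connectedComponentsWithStats(m)
print('red',[(ce[i].round(1),int(st[i,4]),plane(w,ce[i],198-12+22).round(1),bay(w,ce[i],22,60)) for i in range(1,k) if st[i,4]>15])
E
```

```text
finger_force: 31.6
finger_force: 31.6
finger_force: 31.6
finger_force: 31.6
finger_force: 31.6
shift cm [-0.01  0.26  8.57] turn 0.062 at [631.  131.5 195.7] [-179.9   -0.     1.9] t 46.3 w 39.2 j7 -83.0
red [(array([242.8, 121.3]), 360, array([694.9, 141.3, 208. ]), array([142.53382788,  90.50815524,  22.        ])), (array([343.9, 131.6]), 94, array([691.9,  95.6, 208. ]), array([139.26313196,  10.93460914,  22.        ])), (array([  5.3, 312.3]), 46, array([589.6, 268.9, 208. ]), array([-211.08290329,  459.77004703,   22.        ])), (array([  3., 333.]), 48, array([575.9, 273. , 208. ]), array([-293.49777349,  507.50409211,   22.        ]))]
```

```bash
python3 -m pendant '[{"hand":0,"x":0,"y":0.2,"z":3,"turn":0.06},{"hand":0,"x":0,"y":0.2,"z":5,"turn":0.06},{"hand":0,"x":0,"y":0.2,"z":7,"turn":0.06},{"hand":0,"x":0,"y":0.2,"z":8,"turn":0.06},{"hand":0,"x":0,"y":0.2,"z":8,"turn":0.06}]' 20|sed -n '2,4p'
python3 -m pendant '[{"hand":0,"x":0,"y":0,"z":0.6,"turn":0},{"hand":0,"x":0,"y":0,"z":1.2,"turn":0},{"hand":0,"x":0,"y":0,"z":1.8,"turn":0},{"hand":0,"x":0,"y":0,"z":2.4,"turn":0},{"hand":0,"x":0,"y":0,"z":2.8,"turn":0}]'|sed -n '2,4p'
python3 -m pendant '[{"hand":0,"x":0,"y":0,"z":0.4,"turn":0},{"hand":0,"x":0,"y":0,"z":0.8,"turn":0},{"hand":0,"x":0,"y":0,"z":0.9,"turn":0},{"hand":0,"x":0,"y":0,"z":0.9,"turn":0},{"hand":0,"x":0,"y":0,"z":0.9,"turn":0}]'|sed -n '2,6p'
```

```text
tool_pos: [630.3, 129.3, 114.2]
orientation: [180.0, 0.1, -1.1]
force: [0.7, -0.7, -1.1]
tool_pos: [630.6, 129.2, 86.9]
orientation: [-180.0, 0.1, -1.2]
force: [-4.1, 0.9, 1.8]
tool_pos: [631.5, 129.1, 78.4]
orientation: [-180.0, -0.0, -1.2]
force: [-2.6, 0.8, 0.8]
width: 39.2
finger_force: 32.5
```

```bash
python3 -m pendant '[{"hand":0,"x":0,"y":0,"z":0.2,"turn":0},{"hand":0,"x":0,"y":0,"z":0.3,"turn":0},{"hand":0,"x":0,"y":0,"z":0.3,"turn":0}]'|sed -n '2,4p'
python3 -m pendant '[{"hand":58,"x":0,"y":0,"z":0,"turn":0},{"hand":58,"x":0,"y":0,"z":0,"turn":0},{"hand":58,"x":0,"y":0,"z":0,"turn":0},{"hand":58,"x":0,"y":0,"z":-0.2,"turn":0},{"hand":58,"x":0,"y":0,"z":-2,"turn":0}]'|sed -n '2p;4,6p'
python3 -m pendant '[{"hand":60,"x":0,"y":0,"z":-3,"turn":0},{"hand":60,"x":0,"y":0,"z":-7,"turn":0},{"hand":60,"x":0,"y":0,"z":-11,"turn":0},{"hand":60,"x":0,"y":0,"z":-11,"turn":0},{"hand":60,"x":0,"y":0,"z":-11,"turn":0}]'|sed -n 2,3p
python3 - <<'E'
from h import *
import pickle
w=cam('wrist');s=cam('side');c=cam('scene');pickle.dump((w,s,c),open('c17.pkl','wb'))
o=np.zeros((600,800,3),np.uint8);o[:600,:800]=cv2.resize(w[0],(800,600));o[380:,500:]=cv2.resize(s[0][140:220,250:360],(300,220),interpolation=2);o[380:,:250]=cv2.resize(c[0][190:290,225:365],(250,220),interpolation=2);cv2.imwrite('pics/m17.png',o[:,:,::-1])
h=cv2.cvtColor(w[0],cv2.COLOR_RGB2HSV);m=cv2.inRange(h,(0,170,120),(8,255,255));k,l,st,ce=cv2.connectedComponentsWithStats(m)
print('red',[(ce[i].round(1),int(st[i,4]),bay(w,ce[i],22,60).round(1)) for i in range(1,k) if st[i,4]>15])
E
```

```text
tool_pos: [631.8, 129.1, 75.5]
orientation: [-180.0, -0.1, -1.2]
force: [-1.9, 1.3, 1.5]
tool_pos: [629.7, 128.9, 94.0]
force: [0.5, 0.1, -0.8]
width: 49.5
finger_force: 0.0
tool_pos: [632.1, 128.8, 207.6]
orientation: [-179.9, -0.2, -1.2]
red [(array([250.6, 127.4]), 92, array([139.4,  79. ,  22. ])), (array([333.3, 128.3]), 89, array([139.1,  10.7,  22. ])), (array([501.6, 132.8]), 121, array([ 136.2, -130. ,   22. ])), (array([ 18.7, 319.8]), 78, array([-210.8,  464.2,   22. ]))]
```

View pics/m17.png

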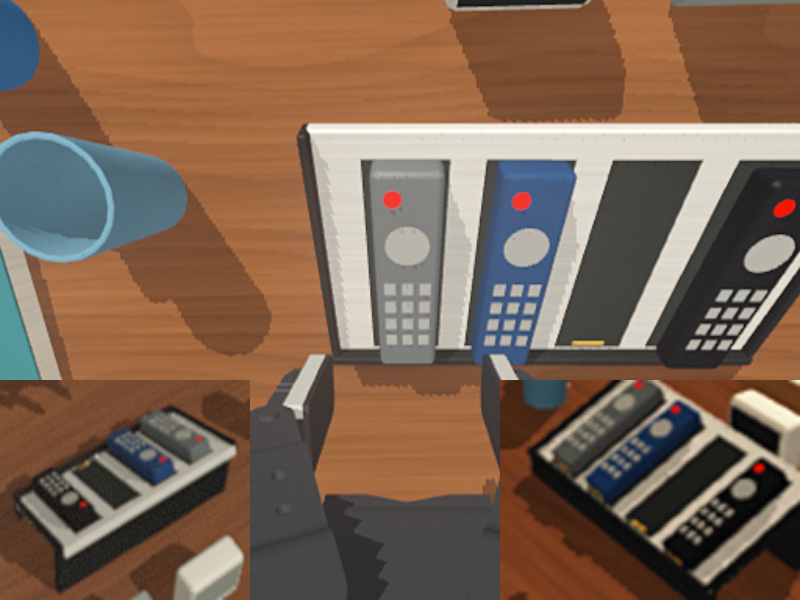

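```bash
python3 -m pendant '[{"hand":0,"x":4,"y":0,"z":0,"turn":0},{"hand":0,"x":8,"y":0,"z":0,"turn":0},{"hand":0,"x":9.8,"y":0,"z":3,"turn":0},{"hand":0,"x":9.8,"y":0,"z":7,"turn":0},{"hand":0,"x":9.8,"y":0,"z":9.5,"turn":0}]'|sed -n '2p'
python3 -m pendant '[{"hand":0,"x":0,"y":0,"z":0,"turn":0},{"hand":0,"x":-0.4,"y":0,"z":0,"turn":0},{"hand":0,"x":-0.8,"y":0,"z":0,"turn":0},{"hand":0,"x":-1.2,"y":0,"z":0,"turn":0},{"hand":0,"x":-1.2,"y":0,"z":0,"turn":0}]'|sed -n '2p;4p'
python3 -c "
from h import *
need(709,127,108)"
```

```text
tool_pos: [727.7, 126.2, 105.3]
tool_pos: [717.0, 127.6, 111.7]
force: [0.2, 0.4, 0.0]
shift cm [-0.8   0.08  0.37] turn 0 at [717.  127.6 111.7] [-1.799e+02 -1.000e-01 -1.200e+00] t 50.3 w 0.4 j7 -81.0
```

```bash
python3 -m pendant '[{"hand":0,"x":-0.2,"y":0,"z":0.3,"turn":0},{"hand":0,"x":-0.4,"y":0,"z":0.3,"turn":0},{"hand":0,"x":-0.6,"y":0,"z":0.3,"turn":0},{"hand":0,"x":-0.8,"y":0,"z":0.3,"turn":0},{"hand":0,"x":-0.8,"y":0,"z":0.3,"turn":0}]'|sed -n '2p;4p'
python3 -m pendant '[{"hand":0,"x":0.6,"y":0,"z":0,"turn":0},{"hand":0,"x":0.8,"y":0,"z":-3,"turn":0},{"hand":0,"x":0.8,"y":2,"z":-4,"turn":0},{"hand":0,"x":0.8,"y":6,"z":-4,"turn":0},{"hand":0,"x":0.8,"y":6.9,"z":-4,"turn":0}]'|sed -n '2p;4p'
python3 -m pendant '[{"hand":0,"x":0.5,"y":0,"z":0,"turn":0},{"hand":0,"x":0.5,"y":0,"z":2,"turn":0},{"hand":0,"x":0.5,"y":0,"z":4,"turn":0},{"hand":0,"x":0.2,"y":0,"z":4,"turn":0},{"hand":0,"x":0,"y":0,"z":4,"turn":0}]'|sed -n '2p;4p'
python3 -c "
from h import *
need(707,57,108)"
```

```text
tool_pos: [709.4, 127.3, 107.6]
force: [0.1, -0.5, -0.4]
tool_pos: [715.5, 49.2, 148.6]
force: [0.6, -1.8, 0.7]
tool_pos: [715.6, 58.9, 107.0]
force: [-0.5, -0.6, 1.6]
shift cm [-0.85  0.21 -0.1 ] turn 0 at [715.6  58.9 107. ] [-1.8e+02  1.0e-01 -1.2e+00] t 51.8 w -0.1 j7 -76.0
```

```bash
python3 -m pendant '[{"hand":0,"x":-0.2,"y":0.2,"z":0,"turn":0},{"hand":0,"x":-0.4,"y":0.2,"z":0,"turn":0},{"hand":0,"x":-0.6,"y":0.2,"z":0,"turn":0},{"hand":0,"x":-0.8,"y":0.2,"z":0,"turn":0},{"hand":0,"x":-0.8,"y":0.2,"z":0,"turn":0}]'|sed -n '2p;4p'
python3 -m pendant '[{"hand":0,"x":0.6,"y":0,"z":0,"turn":0},{"hand":0,"x":0.8,"y":0,"z":-3,"turn":0},{"hand":0,"x":0.8,"y":0,"z":-7,"turn":0},{"hand":0,"x":-2,"y":0,"z":-10,"turn":0},{"hand":0,"x":-6,"y":2,"z":-10,"turn":0}]'|sed -n '2p;4p'
python3 -m pendant '[{"hand":0,"x":0,"y":3,"z":0,"turn":0},{"hand":0,"x":0,"y":3,"z":0,"turn":0},{"hand":0,"x":0,"y":3,"z":0,"turn":0}]'|sed -n '2p;4p'
python3 - <<'E'
from h import *
import pickle
w=cam('wrist');s=cam('side');c=cam('scene');pickle.dump((w,s,c),open('c18.pkl','wb'))
h=cv2.cvtColor(w[0],cv2.COLOR_RGB2HSV);m=cv2.inRange(h,(0,170,120),(8,255,255));k,l,st,ce=cv2.connectedComponentsWithStats(m)
print('red',[(ce[i].round(1),int(st[i,4]),bay(w,ce[i],22,60).round(1)) for i in range(1,k) if st[i,4]>15])
m=cv2.inRange(h,(108,110,35),(122,255,255));m=cv2.morphologyEx(m,cv2.MORPH_CLOSE,np.ones((15,15)))
cs,_=cv2.findContours(m,0,2);ct=max(cs,key=cv2.contourArea);P=np.array([bay(w,p[0],22,60)[:2] for p in ct],np.float32);print('blue',cv2.boundingRect(ct),cv2.minAreaRect(P),P.min(0),P.max(0))
b=cv2.inRange(h,(15,110,90),(28,255,255));k,l,st,ce=cv2.connectedComponentsWithStats(b);print([(bay(w,ce[i],0,60).round(1),st[i,4]) for i in range(1,k) if st[i,4]>8])
need(574.5,-322,200,-30)
E
```

```text
tool_pos: [707.9, 56.6, 107.8]
force: [-0.3, -0.3, 0.9]
tool_pos: [651.1, 39.9, 211.7]
force: [-0.1, -0.5, 1.7]
tool_pos: [647.1, 7.2, 207.8]
force: [0.2, 0.5, -0.3]
red [(array([356.1, 153.1]), 103, array([ 136.5, -131.8,   22. ])), (array([110.9, 154.3]), 78, array([133.9,  77.4,  22. ])), (array([190.4, 154.1]), 75, array([134.6,   9.3,  22. ]))]
blue (177, 130, 56, 119) ((82.02394104003906, 0.027996063232421875), (150.9829559326172, 38.8630485534668), 0.38102710247039795) [  6.4163246 -19.764072 ] [157.61594   19.086351]
[(array([  9.7, -73.7,   0. ]), np.int32(32))]
shift cm [-6.65 33.24  0.71] turn 0.504 at [647.4   9.  207.1] [180.   -0.   -1.1] t 53.2 w 0.1 j7 -75.0
```

```bash
python3 -m pendant '[{"hand":0,"x":3,"y":3.5,"z":0,"turn":0},{"hand":0,"x":6,"y":7,"z":0,"turn":0},{"hand":0,"x":7.6,"y":9.4,"z":2,"turn":0},{"hand":0,"x":7.6,"y":9.4,"z":6,"turn":0},{"hand":0,"x":7.6,"y":9.4,"z":9.8,"turn":0}]'|sed -n '2p'
python3 -m pendant '[{"hand":0,"x":0,"y":0,"z":0,"turn":0},{"hand":0,"x":-0.5,"y":0,"z":0,"turn":0},{"hand":0,"x":-1,"y":0,"z":0,"turn":0},{"hand":0,"x":-1.4,"y":0,"z":0,"turn":0},{"hand":0,"x":-1.4,"y":0,"z":0,"turn":0}]'|sed -n '2p;4p'
python3 -c "
from h import *
need(701,-86,107)"
```

```text
tool_pos: [721.7, -89.2, 107.8]
tool_pos: [706.5, -87.4, 110.6]
force: [0.3, -0.5, 0.4]
shift cm [-0.55 -0.12  0.36] turn 0 at [706.5 -87.4 110.6] [-1.8e+02 -1.0e-01 -1.2e+00] t 54.2 w 0.1 j7 -64.0
```

```bash
python3 -m pendant '[{"hand":0,"x":-0.2,"y":-0.1,"z":0.3,"turn":0},{"hand":0,"x":-0.4,"y":-0.1,"z":0.3,"turn":0},{"hand":0,"x":-0.5,"y":-0.1,"z":0.3,"turn":0},{"hand":0,"x":-0.5,"y":-0.1,"z":0.3,"turn":0}]'|sed -n '2p;4p'
python3 -m pendant '[{"hand":0,"x":0.6,"y":0,"z":0,"turn":0},{"hand":0,"x":0.8,"y":0,"z":-3,"turn":0},{"hand":0,"x":0.8,"y":0,"z":-7,"turn":0},{"hand":0,"x":-2,"y":0,"z":-10,"turn":0},{"hand":0,"x":-5,"y":-4,"z":-10,"turn":0}]'|sed -n '2p;4p'
python3 -m pendant '[{"hand":0,"x":0,"y":-4,"z":0,"turn":0},{"hand":0,"x":0,"y":-5,"z":0,"turn":0},{"hand":0,"x":0,"y":-5,"z":0,"turn":0}]'|sed -n '2p;4p'
python3 - <<'E'
from h import *
import pickle
w=cam('wrist');s=cam('side');c=cam('scene');pickle.dump((w,s,c),open('c19.pkl','wb'))
h=cv2.cvtColor(w[0],cv2.COLOR_RGB2HSV);m=cv2.inRange(h,(0,170,120),(8,255,255));k,l,st,ce=cv2.connectedComponentsWithStats(m)
print('red',[(ce[i].round(1),int(st[i,4]),bay(w,ce[i],22,60).round(1)) for i in range(1,k) if st[i,4]>15])
b=cv2.inRange(h,(15,110,90),(28,255,255));k,l,st,ce=cv2.connectedComponentsWithStats(b);print([(bay(w,ce[i],0,60).round(1),st[i,4]) for i in range(1,k) if st[i,4]>8])
o=np.zeros((600,800,3),np.uint8);o[:]=cv2.resize(w[0],(800,600));o[380:,:300]=cv2.resize(s[0][140:220,250:360],(300,220),interpolation=2);cv2.imwrite('pics/m19.png',o[:,:,::-1])
need(574.5,-322,200,52)
E
```

```text
tool_pos: [704.3, -85.8, 107.9]
force: [5.2, -0.5, 3.5]
tool_pos: [652.7, -54.9, 211.1]
force: [-0.1, -0.6, 1.3]
tool_pos: [653.4, 8.1, 205.5]
force: [1.0, -0.9, 0.8]
red [(array([111.9, 160.7]), 78, array([133.9,  77.2,  22. ])), (array([191.7, 161. ]), 74, array([134.7,   9.2,  22. ])), (array([356.8, 161.9]), 103, array([ 135.8, -131.2,   22. ]))]
[]
shift cm [-7.12 32.59  0.68] turn -0.931 at [653.4   2.2 206.2] [179.9   0.   -1.4] t 55.6 w -0.2 j7 -74.0
```

View pics/m19.png

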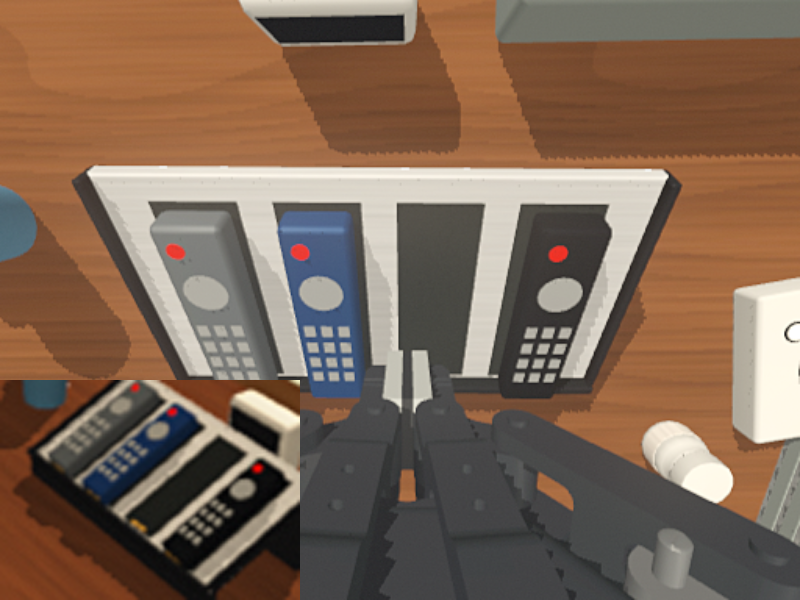

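```bash
python3 -m pendant '[{"hand":55,"x":-1,"y":4.6,"z":0,"turn":0},{"hand":55,"x":-2,"y":9.2,"z":0,"turn":0},{"hand":55,"x":-3,"y":13.8,"z":0,"turn":0},{"hand":55,"x":-4,"y":18.4,"z":0,"turn":0},{"hand":55,"x":-5,"y":23,"z":0,"turn":0}]'|tail -1
python3 -m pendant '[{"hand":55,"x":-1,"y":4.6,"z":0,"turn":-0.14},{"hand":55,"x":-2.1,"y":9.5,"z":0,"turn":-0.28},{"hand":55,"x":-2.1,"y":9.5,"z":0,"turn":-0.42},{"hand":55,"x":-2.1,"y":9.5,"z":0,"turn":-0.56},{"hand":55,"x":-2.1,"y":9.5,"z":0,"turn":-0.7}]'|tail -1
python3 -m pendant '[{"hand":55,"x":0,"y":0,"z":0,"turn":-0.12},{"hand":55,"x":0,"y":0,"z":0,"turn":-0.2},{"hand":55,"x":0,"y":0,"z":0,"turn":-0.2},{"hand":55,"x":0,"y":0,"z":0,"turn":-0.2}]'|tail -1
python3 -c "
from h import *
need(574.5,-322,47,50)
w=cam('wrist')
h=cv2.cvtColor(w[0],cv2.COLOR_RGB2HSV)
for q in((574.5,-322,78),(574.5+18*np.cos(.873),-322+18*np.sin(.873),78)):
  u=proj(w,q);print(u,w[0][int(u[1]),int(u[0])])"
```

```text
finger_force: 0.0
finger_force: 0.0
finger_force: 0.0
shift cm [-0.11  0.07 15.93] turn 0.001 at [ 574.7 -320.6  206.3] [-180.     0.    50.1] t 57.0 w 46.9 j7 2.0
[260.93345262 184.95610567] [83 75 68]
[260.96096659 167.06954547] [232 224 209]
```

```bash
python3 -m pendant '[{"hand":55,"x":-0.1,"y":0.1,"z":4.5,"turn":0},{"hand":55,"x":-0.1,"y":0.1,"z":9,"turn":0},{"hand":55,"x":-0.1,"y":0.1,"z":13,"turn":0},{"hand":55,"x":-0.1,"y":0.1,"z":15.8,"turn":0},{"hand":55,"x":-0.1,"y":0.1,"z":15.8,"turn":0}]' 30|sed -n '2,4p'
python3 -m pendant '[{"hand":0,"x":0,"y":0,"z":0,"turn":0},{"hand":0,"x":0,"y":0,"z":0,"turn":0},{"hand":0,"x":0,"y":0,"z":0,"turn":0},{"hand":0,"x":0,"y":0,"z":0,"turn":0},{"hand":0,"x":0,"y":0,"z":0,"turn":0}]'|sed -n '2,6p'
python3 -m pendant '[{"hand":0,"x":0,"y":0,"z":0,"turn":0.14},{"hand":0,"x":0,"y":0,"z":0,"turn":0.28},{"hand":0,"x":0,"y":0,"z":0,"turn":0.42},{"hand":0,"x":0,"y":0,"z":0,"turn":0.56},{"hand":0,"x":0,"y":0,"z":0,"turn":0.7}]'|sed -n '2,6p'
python3 -m pendant '[{"hand":0,"x":0,"y":0,"z":0,"turn":0.14},{"hand":0,"x":0,"y":0,"z":0,"turn":0.28},{"hand":0,"x":0,"y":0,"z":0,"turn":0.42},{"hand":0,"x":0,"y":0,"z":0,"turn":0.56},{"hand":0,"x":0,"y":0,"z":0,"turn":0.7}]'|sed -n '2,6p'
python3 -m pendant '[{"hand":0,"x":0,"y":0,"z":0,"turn":0},{"hand":0,"x":0,"y":0,"z":0,"turn":0},{"hand":55,"x":0,"y":0,"z":0,"turn":0},{"hand":55,"x":0,"y":0,"z":0,"turn":0},{"hand":55,"x":0,"y":0,"z":0,"turn":0}]'|sed -n '2,6p'
python3 -m pendant '[{"hand":55,"x":0,"y":0,"z":-4.5,"turn":0},{"hand":55,"x":0,"y":0,"z":-9,"turn":0},{"hand":55,"x":0,"y":0,"z":-13.5,"turn":0},{"hand":55,"x":0,"y":0,"z":-18,"turn":0},{"hand":55,"x":0,"y":0,"z":-18,"turn":0}]'|sed -n '2,6p'
python3 - <<'E'
from h import *
w=cam('wrist');s=cam('side');c=cam('scene')
for i in(10.2+40.1,10.2,10.2-40.1):
  a=np.radians(i);u=proj(w,(574.5+16*np.cos(a),-322+16*np.sin(a),78));print(i,u,w[0][int(u[1]),int(u[0])])
cs=cv2.inRange(cv2.cvtColor(s[0],cv2.COLOR_RGB2HSV),(0,170,120),(8,255,255));k,l,st,ce=cv2.connectedComponentsWithStats(cs)
print([(bay(s,ce[i],22,60).round(1),st[i,4]) for i in range(1,k) if 3<st[i,4]<40])
E
```

```text
tool_pos: [572.8, -318.7, 43.7]
orientation: [-179.5, 0.2, 50.3]
force: [-0.7, 1.4, 0.7]
tool_pos: [576.0, -320.5, 50.8]
orientation: [180.0, -0.1, 50.3]
force: [-3.8, 2.5, 5.2]
width: 13.3
finger_force: 33.2
tool_pos: [576.4, -321.4, 50.9]
orientation: [179.9, -0.1, 9.9]
force: [-1.4, -0.5, 1.9]
width: 13.3
finger_force: 32.7
tool_pos: [576.2, -322.3, 50.9]
orientation: [179.9, -0.2, -30.2]
force: [-3.0, -2.2, 2.6]
width: 13.4
finger_force: 32.6
tool_pos: [576.6, -319.8, 48.6]
orientation: [-179.9, -0.0, -29.8]
force: [-0.7, -0.6, -0.2]
width: 47.5
finger_force: 0.0
tool_pos: [578.1, -322.9, 235.5]
orientation: [-180.0, -0.6, -29.8]
force: [0.1, -0.6, -0.6]
width: 47.1
finger_force: 0.0
50.3 [246.86284971 179.80797325] [97 87 75]
10.2 [251.79305316 171.25466649] [97 88 76]
-29.900000000000002 [261.29135434 167.84411039] [241 232 216]
[(array([130.7,  77.3,  22. ]), np.int32(7)), (array([ 131.5, -134.9,   22. ]), np.int32(7)), (array([-312.2, -162.8,   22. ]), np.int32(8)), (array([-267.8, -378.3,   22. ]), np.int32(11))]
```

```bash
python3 -m pendant '[{"hand":55,"x":0,"y":0,"z":0,"turn":0},{"hand":55,"x":0,"y":0,"z":0,"turn":0},{"hand":55,"x":0,"y":0,"z":0,"turn":0}]'|head -2
python3 -c "
from h import *
print(r.finish_job())"
```

```text
t: 60.5
tool_pos: [575.6, -320.0, 227.2]
the job is handed in; nothing more can be done
None
```

I handed the job in at about 60 s; `finish_job` returned no verdict. The dial was turned to white first and now reads green, the earbud case and tin are in the basket, and the three handsets present are on pads 4 (black), 2 (blue) and 1 (grey), with no off-white one in view. By camera the black one rests on the lip and the blue and grey feet are within about 6 mm of it. I didn't re-measure blue after the last dial turn.

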